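# Turn the LED boards over on the dispenser carrier and put on the hold-down bar

### The job

The LED boards on the carrier need their backs facing up for the next dispensing pass: lay all of them together, front face still up, flat in the turnover tray with its loading deck level (bring the tray back to home first if it was left part-way), then swing the tray over until every board has slid and tumbled onto its front face on the other deck. Put every board back in the carrier, back face up, one centred square on each pad (any pads), and swing the empty tray back home. Lift the hold-down bar off its hook and lay it flat across the boards, along the middle of the row between the brass guide pins, leaving the bottle, the jar and the syringe where they stand.

Things in the scene. Friction and masses are not known exactly. Their poses are not given: they have to be found in the camera images.
- board_1: LED board, 44 x 44 x 7 mm, 36 g; 2 or 3 boards are present (absent ones read None). Origin at its centre, z axis out of the front face, x and y along its sides. Front: white with a round yellow window; back: bare aluminium with two copper strips. All start front up, one on a carrier pad each
- board_2: LED board, 44 x 44 x 7 mm, 36 g; 2 or 3 boards are present (absent ones read None). Origin at its centre, z axis out of the front face, x and y along its sides. Front: white with a round yellow window; back: bare aluminium with two copper strips. All start front up, one on a carrier pad each
- board_3: LED board, 44 x 44 x 7 mm, 36 g; 2 or 3 boards are present (absent ones read None). Origin at its centre, z axis out of the front face, x and y along its sides. Front: white with a round yellow window; back: bare aluminium with two copper strips. All start front up, one on a carrier pad each
- carrier: fixed white sled with an aluminium plate, 170 (x) x 340 (y) mm, top 52 mm above the origin (under its centre, on the table); z up, y along the row of pads. Two dark rails 4 mm high, 50 mm apart in x, run along the row; along y it is open, so fingers can go down on a board's y sides. Brass guide pins, 22 mm high, 6 mm thick, at x = +-16, y = +-150 mm
- nest_1 (a point): centre of pad 1 (dark 46 mm square) on the carrier's top surface, at y = -80 mm along the row; carrier's axes. A board lying on it has its centre 3.5 mm above
- nest_2 (a point): centre of pad 2 (dark 46 mm square) on the carrier's top surface, at y = 0 mm along the row; carrier's axes. A board lying on it has its centre 3.5 mm above
- nest_3 (a point): centre of pad 3 (dark 46 mm square) on the carrier's top surface, at y = 80 mm along the row; carrier's axes. A board lying on it has its centre 3.5 mm above
- turnover_tray (a joint): tray angle about its level pivot, rad: 0 home (loading deck level, at a stop), 1.57 unloading deck level, 2.09 far stop (unloading deck sloping 30 degrees down away from the pivot). Stiff hinge: it stays where it is left; swinging it takes up to about 10 N at the handle. Starts anywhere from 0 to 0.9
- tray_pivot (a point): fixed point on the pivot axis in the middle of the tray's width, 80 mm above the table; y along the pivot axis, z up, -x towards the handle side, +x the side to which the unloading deck swings down. The pivot is also the inner corner line of the two decks
- tray_load (a point): centre of the loading deck's surface, 50 mm from the pivot; axes turn with the tray: z out of this deck (up when home), x from handle to pivot, y along the pivot. Deck 100 (x) x 280 (y) mm inside, side walls 18 mm high, 6 mm lip on the outer edge; polished: boards slide at a slope of about 15 to 25 degrees
- tray_unload (a point): centre of the unloading deck's surface, 50 mm from the pivot; axes as tray_load; -x points out of the surface. Upright when home, at right angles to the loading deck; 100 mm deep, 280 wide, same walls and lip. As the tray swings, boards slide to the corner, stand there on edge, tumble onto this deck at about 1.75 rad and slide to its lip towards 2.09
- tray_handle (a point): middle of the red handle bar: round, 10 mm thick, 130 mm between its two arms, along y, 150 mm from the pivot, with a 46 mm gap between the bar's centre line and the loading deck's outer lip. It may turn between the fingers as the tray swings. Same axes as tray_load
- hold_bar: steel bar 16 (x) x 330 (y) x 10 mm, 0.35 kg, with an upright orange loop handle in its middle. Origin under the bar's centre, z up. Loop in the y-z plane: two legs 12 (x) x 5 mm, 44 mm over their outsides, 10 to 80 mm up, top piece 80 to 88 mm. Hangs by the loop; the hook's rod passes through it along x, so grip it across the legs (along y) from above
- hook_tip (a point): top of the upturned tip of a fixed J-hook of 8 mm rod; its axes: the hook points to -x, z up. The level rod lies 24 mm below this point (its centre) and runs from here to the column 113 mm away in +x. To free the bar, lift it at least 30 mm and carry it off towards -x
- solvent_bottle: bystander: white square bottle, 52 x 52 x 113 mm, origin under its centre
- glue_jar: bystander: amber jar, 52 mm across, 60 mm high, origin under its centre
- syringe: bystander: orange syringe barrel with blue cap lying along its x axis, 24 mm thick, from x = -16 to 130 mm, origin on the table under the barrel's rear end
There are look-alikes about, which are no part of the job. Leave any red look-alike of the board_2 alone. What is shaped like the board_1 but brown is not meant.

How it is judged:
By the outcome, as a careful person would: the job done as asked, in the order asked, and still so for the second after the job is handed in, with the robot touching nothing.
Of board_1, board_2, board_3 only 2 to 3 are there at a start; the rules pass over those that are not, and their reading is None.
At some moment in a run one of board_1, board_2, board_3 may be knocked a few centimetres aside while the robot is not near it.
It also fails if it takes over 210 s, if anything falls off the work surface, if the arm or the gripper's body presses on something with over 40 N, if the wrist force passes 120 N, or if a joint passes its speed limit or range.

### The arm

A 7-joint arm with a two-finger parallel gripper is mounted at the origin on the work surface. World frame = base frame: x ahead of the robot, y to its left, z up, the work surface at z = 0. Lengths are in mm, angles in rad, forces in N, time in s.
With the tool pointing down it reaches from about 350 to 900 mm from the base axis. Payload 7.2 kg.
Tool frame: the origin (TCP) lies midway between the tips of the shut fingers; the grasp point (between the pads) lies 19 mm behind it; y points along the fingers, z is the direction in which the jaws open and shut, and the axes are right-handed (so a half turn about y gives the same grasp; the last joint's range is limited). The gripper opens to 85 mm and grips with 20 to 120 N. Pads are 22 mm wide; open, the fingers measure 114 mm over their backs; the gripper's body (76 mm by 85 mm) begins 54 mm behind the grasp point. The pads swing forward as they close: fully open they stand 13 mm farther back than shut.
Start: joints at [1.282, 0.411, -0.013, 1.596, 0.006, 1.134, -0.082], TCP at [136.869, -609.832, 231.297] pointing down, gripper open.
Joint ranges: [-2.95, 2.95], [-0.29, 1.99], [-1.47, 1.44], [0.14, 2.54], [-1.03, 4.17], [0.13, 1.85], [-2.86, 2.86]. Speed limits (rad/s): [2.39, 2.39, 3.01, 3.01, 3.14, 3.14, 3.14].

### API

Orientations are given as a unit quaternion [x, y, z, w].
In Python, from workcell import sensors, cams, robot gives the robot as it stands.
- The arm moves only by the shell command python3 -m crank 'ROWS' [FORCE]. ROWS is JSON, one flat list of numbers, 5 for each row, row after row: the shift along the world's x, y, z in m, then the turn about the world's z in degrees, then the closure, from -1 (fully open) to 1 (shut). In form: [x, y, z, roll, jaw, x, y, z, roll, jaw, ...]. A call has 1 to 20 rows; each row is the pose to reach, as a shift and turn from the pose measured when the call began; what a row does not reach only later rows make up. A row lasts 1/12 s, in which the tool goes at most 41.7 mm and 7.16 degrees, less where a joint would pass 70% of its speed; a pose out of reach is approached as far as the arm can. A call with a gripper value outside its range is refused whole. The fingers move at their own pace and stop on an object; FORCE is the grip in N (left out, the last holds). Time passes only in rows, so rows that repeat a pose let the fingers close. It gives the time, the measured TCP pose, the force and the opening at its end, in the units of the state.
- sensors.get_state(): the state, without advancing time (a new reading comes with each control period).
- cams.capture(name): name is "scene" or "top" or "wrist"; returns a dict with "img" (420x560x3 uint8, blue, green, red), "range_z" (420x560 float32, mm along the optical axis (not along the pixel's ray), 0 where there is no reading), "intrinsics" (3x3 intrinsics, pixels), "dist" ([k1, k2, p1, p2, k3] as OpenCV has them; the pictures are not rectified), "R" (3x3) and "t" (3): a world point X has camera coordinates R X + t. Camera axes: x right, y down, z forward; pixel columns grow to the right and rows downward; lengths in mm; the calibration is good to about 2 mm. A picture is of the moment at which its call begins.
- robot.close_job(): hands the job in, once; it reports no verdict.
The state is a dict: "t": time; "qpos": joint angles; "qvel": joint speeds; "joint_efforts": joint torques, N m; "eef_pos": TCP position; "tcp_rot": TCP orientation; "ft_force": force on the tool from outside, world axes, zero at the start; "moment": the same for the moment, N m; "finger_gap": finger opening in mm.
Only numpy, scipy, OpenCV 4.12 (cv2) and the standard library are available. Lean on these libraries where they do the work, as an engineer would, in place of code of your own. Each camera call takes 0.05 s, during which the arm holds its last target.

## Working session

There is one attempt and no reset: what is moved stays moved. The work goes in short steps, Python scripts to look and compute and a shell command to move; the robot and the scene stay as the last step left them, time stands still between calls to the robot, and variables do not carry over. Pictures are saved under pics/ and viewed, and the job is handed in when it is done.

```bash
ls; mkdir -p pics; cat > h.py <<'E'
import numpy as np, cv2
from workcell import sensors, cams, robot
def cap(n,f):
    c=cams.capture(n); np.savez('/tmp/%s.npz'%f,**{k:c[k] for k in c}); cv2.imwrite('pics/%s.png'%f,c['img']); return c
def load(f): return dict(np.load('/tmp/%s.npz'%f))
def ray(c,u,v):
    p=cv2.undistortPoints(np.array([[[u,v]]],float),c['intrinsics'],np.array(c['dist'],float))[0,0]
    R=np.array(c['R']);t=np.array(c['t']).ravel()
    return -R.T@t, R.T@np.array([p[0],p[1],1.])
def dep(c,u,v):
    o,d=ray(c,u,v); z=c['range_z'][int(round(v)),int(round(u))]; return o+d*z
def atz(c,u,v,z):
    o,d=ray(c,u,v); return o+d*(z-o[2])/d[2]
def proj(c,X):
    p,_=cv2.projectPoints(np.array(X,float).reshape(-1,3),cv2.Rodrigues(np.array(c['R'],float))[0],np.array(c['t'],float),c['intrinsics'],np.array(c['dist'],float)); return p[:,0]
def tri(a,b):
    (o1,d1),(o2,d2)=a,b
    A=np.stack([d1,-d2],1); s=np.linalg.lstsq(A,o2-o1,rcond=None)[0]
    p,q=o1+s[0]*d1,o2+s[1]*d2; return (p+q)/2,np.linalg.norm(p-q)
E
python3 - <<'E'
from h import *
for n in ("scene","top","wrist"): cap(n,n+'0')
s=sensors.get_state(); print({k:np.round(s[k],3) for k in s})
E
```

```text
pics
{'t': np.float64(0.15), 'qpos': array([ 1.282,  0.412, -0.013,  1.597,  0.006,  1.134, -0.082]), 'qvel': array([ 0.002, -0.005,  0.001, -0.   ,  0.002,  0.001, -0.001]), 'joint_efforts': array([ 2.0000e-03, -6.0104e+01,  6.8400e-01, -2.9965e+01,  1.4000e-02,
        8.0000e-03,  0.0000e+00]), 'eef_pos': array([ 136.739, -609.467,  230.63 ]), 'tcp_rot': array([-0.078,  0.703, -0.702,  0.078]), 'ft_force': array([-1.194,  0.122,  0.775]), 'moment': array([ 0.017,  0.029, -0.009]), 'finger_gap': np.float64(85.202)}
```

View pics/scene0.png

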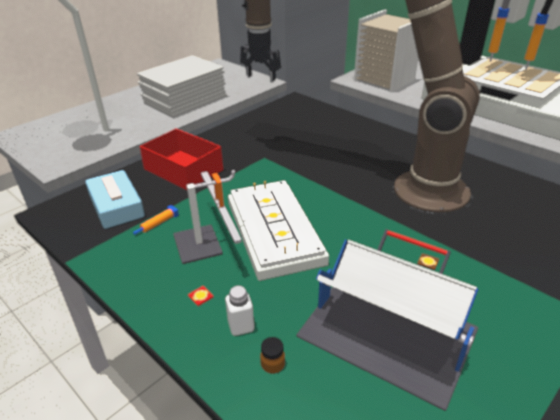

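View pics/top0.png

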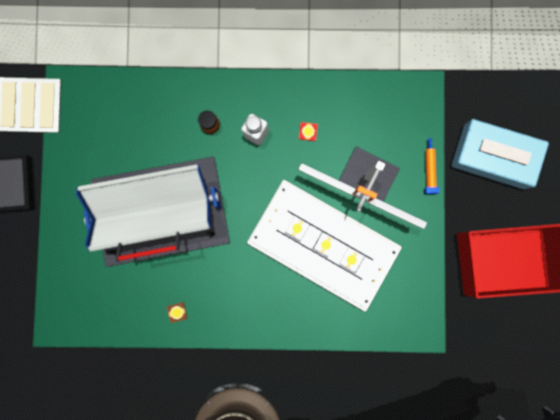

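View pics/wrist0.png

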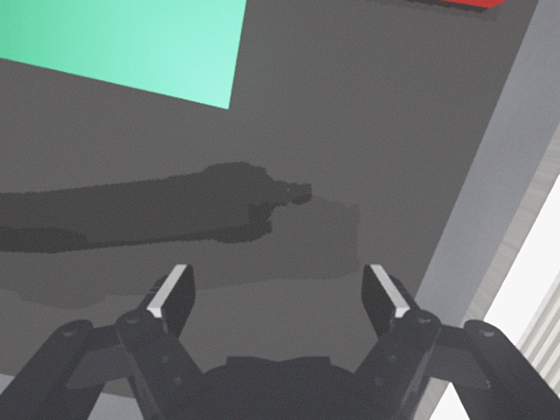

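Scene: three boards on the carrier (top: ~(297,228),(326,244),(351,260)), tray part-way (handle at ~(150,253)), hold bar on its hook at ~(366,193), a brown look-alike at (177,313) and a red one at (308,131). Now enlarged crops.

```bash
python3 - <<'E'
from h import *
c=load('top0')
im=c['img']
cv2.imwrite('pics/tA.png',cv2.resize(im[140:320,60:250],None,fx=4,fy=3.3,interpolation=cv2.INTER_CUBIC)[:600])
cv2.imwrite('pics/tB.png',cv2.resize(im[145:320,240:440],None,fx=4,fy=3.4,interpolation=cv2.INTER_CUBIC)[:600])
for n,u,v in [('b1',297,228),('b2',326,244),('b3',351,260),('plate',312,270),('hand',150,253),('deckL',145,237),('deckU',150,190),('table',240,300),('jar',208,120),('bottle',254,128),('syr',431,170),('loop',367,192),('bar1',310,170),('bar2',415,222),('hooktip',350,210)]:
    print(n,np.round(dep(c,u,v),0),np.round(atz(c,u,v,0)))
print(c['intrinsics'],c['dist'],-c['R'].T@c['t'])
E
```

```text
b1 [ 522. -145.   60.] [ 524. -146.    0.]
b2 [ 483. -219.   56.] [ 484. -222.    0.]
b3 [ 444. -281.   60.] [ 443. -288.    0.]
plate [ 417. -184.   48.] [ 415. -186.    0.]
hand [456. 188. 181.] [453. 239.   0.]
deckL [492. 208. 154.] [495. 254.   0.]
deckU [606. 211. 118.] [619. 245.   0.]
table [334.   1.  -2.] [334.   1.   0.]
jar [793.  85.  65.] [809.  96.   0.]
bottle [762. -36. 112.] [790. -27.   0.]
syr [ 679. -491.   21.] [ 683. -497.    0.]
loop [ 599. -299.  203.] [ 622. -329.    0.]
bar1 [ 660. -174.  120.] [ 679. -178.    0.]
bar2 [ 538. -424.  126.] [ 545. -455.    0.]
hooktip [ 574. -284.    1.] [ 574. -285.    0.]
[[494.46205593   0.         287.2140487 ]
 [  0.         494.46205593 215.80409912]
 [  0.           0.           1.        ]] [0.04639008 0.         0.         0.         0.        ] [ 473.6380052  -133.8024015  1302.94817606]
```

View pics/tA.png

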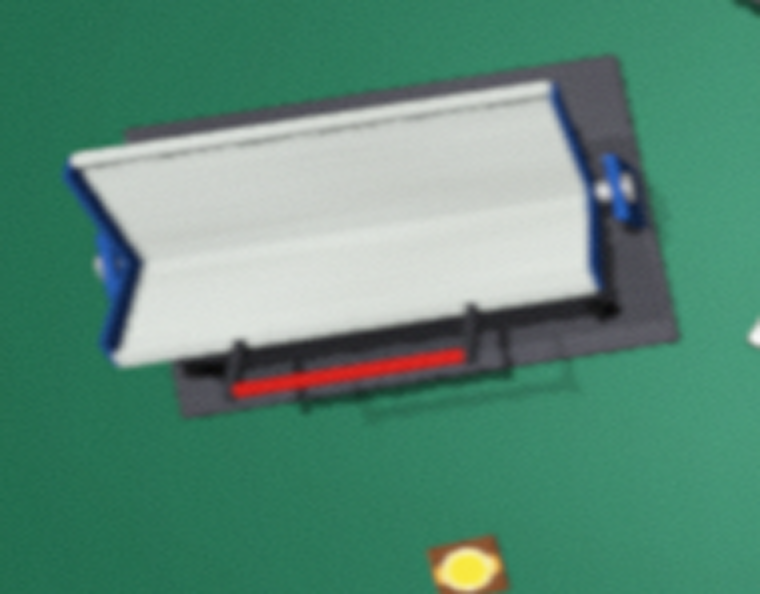

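View pics/tB.png

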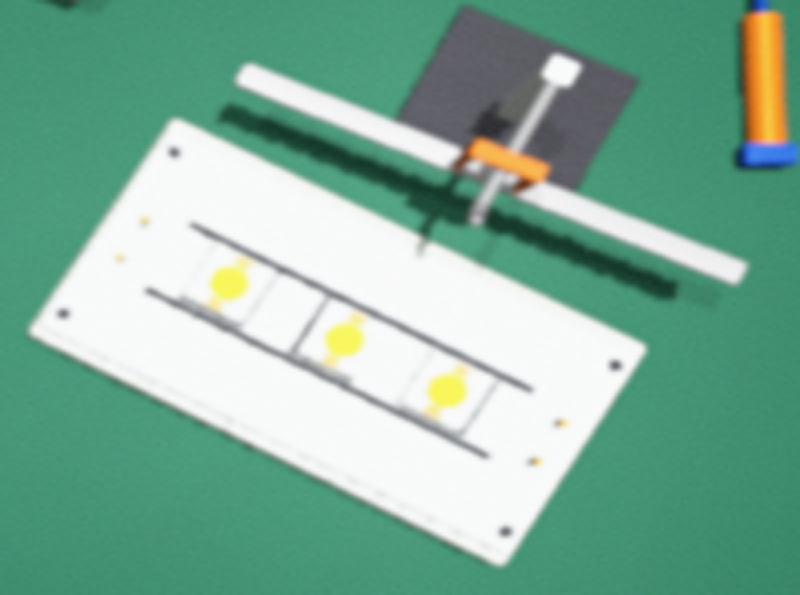

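```bash
python3 - <<'E'
from h import *
from scipy.spatial.transform import Rotation as Ro
c=load('wrist0'); s=sensors.get_state()
R=Ro.from_quat(s['tcp_rot']).as_matrix(); print(np.round(R,3))
C=-c['R'].T@c['t']; print(C, R.T@(C-s['eef_pos']), c['R'].T@[0,0,1], c['R'].T@[1,0,0], c['intrinsics'][0])
c=load('scene0');print(-c['R'].T@c['t'],c['intrinsics'][0])
for n,u,v in [('red',417,242),('redL',389,234),('redR',447,251),('looptop',217,177)]: print(n,dep(c,u,v))
im=c['img']
cv2.imwrite('pics/sA.png',cv2.resize(im[220:400,290:490],None,fx=4,fy=3.3,interpolation=cv2.INTER_CUBIC)[:600])
cv2.imwrite('pics/sB.png',cv2.resize(im[160:290,165:335],None,fx=4.6,fy=4.6,interpolation=cv2.INTER_CUBIC)[:600])
E
```

```text
[[-0.976 -0.     0.219]
 [-0.219  0.001 -0.976]
 [ 0.    -1.    -0.001]]
[ 214.58716711 -592.34009999  373.09790267] [ -79.69291531 -142.47722535    0.16035276] [-0.2994408  -0.06622291 -0.95181392] [ 0.21914283 -0.97569222 -0.00105812] [290.85508069   0.         277.92986967]
[1231.04222848  544.71028255  866.68208237] [484.04543927   0.         272.3997703 ]
red [458.94422387 196.12517617 186.7306483 ]
redL [472.41377872 135.65809953 182.96657458]
redR [443.33542714 256.47843888 187.6970237 ]
looptop [ 598.22488725 -298.49859299  202.92930928]
```

View pics/sA.png

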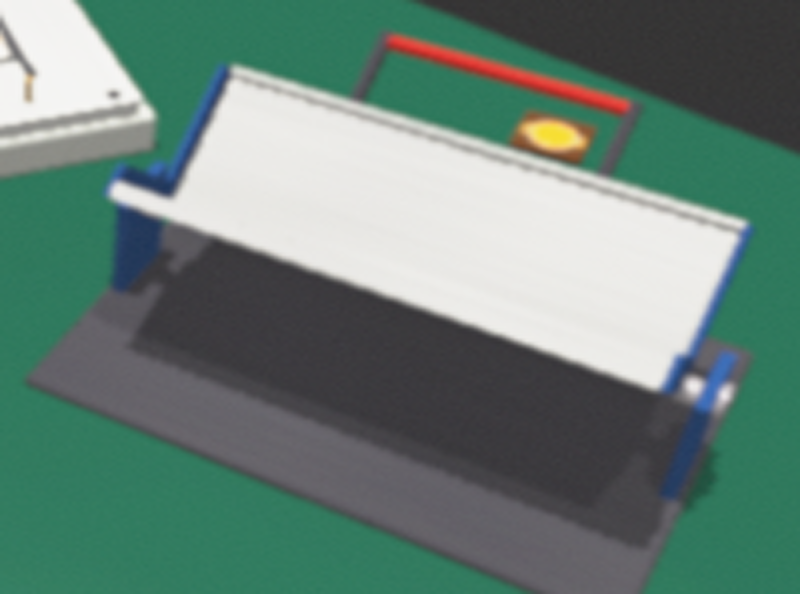

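View pics/sB.png

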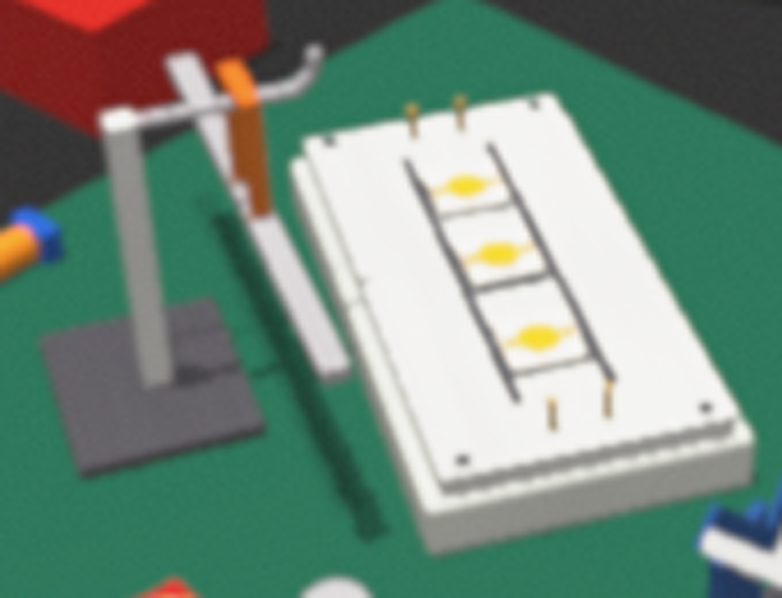

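```bash
python3 - <<'E'
from h import *
t=load('top0'); s=load('scene0')
A=lambda x,y:(60+x/4,140+y/3.3); B=lambda x,y:(290+x/4,220+y/3.3)
L,e1=tri(ray(t,*A(235,390)),ray(s,*B(635,107))); Rr,e2=tri(ray(t,*A(467,355)),ray(s,*B(388,40)))
print(L,e1,Rr,e2, np.linalg.norm(L-Rr))
p1=atz(t,*A(143,262),80);p2=atz(t,*A(590,185),80); print('corner',p1,p2)
m=(L+Rr)/2; ax=(L-Rr);ax[2]=0;ax/=np.linalg.norm(ax); pv=(p1+p2)/2
print('axis',ax,np.degrees(np.arctan2(ax[1],ax[0])),'mid',m,'pv',pv, (p1-p2)/np.linalg.norm(p1-p2))
# least squares fit of plane of loading deck by depth
for q in [A(200,310),A(400,280),A(520,265),A(200,200),A(400,160),A(520,140)]: print(np.round(dep(t,*q)))
E
```

```text
[442.32356917 258.23659623 183.85205784] 4.200973888984374 [468.82661101 127.80492023 181.75648589] 0.7367648208144262 133.11357839866648
corner [535.35369939 352.60133572  80.        ] [597.44746741  78.71841501  80.        ]
axis [-0.19912564  0.97997397  0.        ] 101.48583356430824 mid [455.57509009 193.02075823 182.80427186] pv [566.4005834  215.65987537  80.        ] [-0.22110522  0.97524996  0.        ]
[499. 299. 126.]
[522. 182. 125.]
[534. 111. 126.]
[580. 307. 113.]
[610. 185. 124.]
[625. 114. 123.]
```

```bash
python3 -m crank '[0.28,0.41,0.08,89,-1, 0.28,0.41,0.08,89,-1, 0.28,0.41,0.08,89,-1, 0.28,0.41,0.08,89,-1, 0.28,0.41,0.08,89,-1, 0.28,0.41,0.08,89,-1, 0.28,0.41,0.08,89,-1, 0.28,0.41,0.08,89,-1, 0.28,0.41,0.08,89,-1, 0.28,0.41,0.08,89,-1, 0.319,0.802,0.1,89,-1, 0.319,0.802,0.1,89,-1, 0.319,0.802,0.1,89,-1, 0.319,0.802,0.1,89,-1, 0.319,0.802,0.1,89,-1, 0.319,0.802,0.1,89,-1, 0.319,0.802,0.1,89,-1, 0.319,0.802,0.1,89,-1, 0.319,0.802,0.1,89,-1, 0.319,0.802,0.1,89,-1]' 60
```

```text
t: 1.82
eef_pos: [445.4, 140.3, 327.1]
tcp_rot: [0.548, -0.447, 0.447, -0.548]
ft_force: [1.5, -0.8, 0.2]
finger_gap: 85.3
```

```bash
python3 - <<'E'
from h import *
c=cap('wrist','w1')
print(np.round([dep(c,u,v) for u,v in [(200,300),(280,300),(360,300)]]))
s=sensors.get_state(); print(s['eef_pos'],s['tcp_rot'])
from scipy.spatial.transform import Rotation as Ro
print(Ro.from_quat(s['tcp_rot']).as_matrix()[:,2])
E
```

```text
[[ 353. -134.    1.]
 [ 493.  -67.   54.]
 [ 649.  -73.    1.]]
[445.59229241 149.12680652 328.03026682] [-0.54795075  0.44551061 -0.44406463  0.55143167]
[0.9779884  0.20864378 0.00254056]
```

View pics/w1.png

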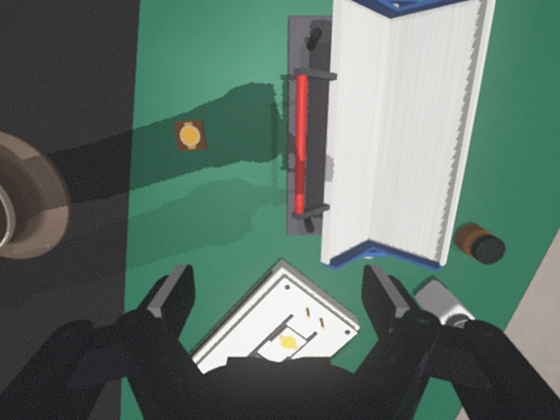

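```bash
python3 - <<'E'
from h import *
t=load('top0'); w=load('w1')
A=lambda x,y:(60+x/4,140+y/3.3)
a,e=tri(ray(t,*A(235,390)),ray(w,302,76)); b,e2=tri(ray(t,*A(467,355)),ray(w,299.5,213)); print(a,e,b,e2,(a+b)/2)
m=atz(w,372,243,80);print(m, dep(w,372,238),dep(w,376,200),dep(w,387,60), atz(w,376,200,80),atz(w,393,12,80))
print([dep(w,u,v) for u,v in((301,100),(300,130),(300,190))])
E
```

```text
[444.12106708 255.98076008 185.63010916] 1.2975703897689892 [470.50593981 127.98908131 181.45706682] 3.035304082045208 [457.31350344 191.98492069 183.54358799]
[601.01101801  73.16921476  80.        ] [596.90318197  82.18707838  83.98910635] [584.22512194 138.41657219  86.66250114] [547.03382741 309.21423781  80.27219481] [586.8991168  137.03887394  80.        ] [538.45434431 359.61277969  80.        ]
[array([448.31588077, 236.21148677, 186.75058493]), array([453.36927444, 210.17983858, 186.32932561]), array([466.21807329, 153.84700586, 187.34274571])]
```

```bash
cat > st.py <<'E'
from h import *
from scipy.spatial.transform import Rotation as Ro
s=sensors.get_state(); z=Ro.from_quat(s['tcp_rot']).as_matrix()[:,2]
print(round(s['t'],2),np.round(s['eef_pos'],1),'jaw',round(np.degrees(np.arctan2(z[1],z[0])),1),'f',np.round(s['ft_force'],1),'gap',round(s['finger_gap'],1))
E
python3 st.py
```

```text
1.87 [445.6 149.1 328. ] jaw 12.0 f [0.7 6.3 0.8] gap 85.3
```

```bash
python3 -m crank '[0.011,0.043,-0.03,0,-1, 0.011,0.043,-0.06,0,-1, 0.011,0.043,-0.1,0,-1, 0.011,0.043,-0.14,0,-1, 0.011,0.043,-0.162,0,-1, 0.011,0.043,-0.162,0,-1, 0.011,0.043,-0.162,0,1, 0.011,0.043,-0.162,0,1, 0.011,0.043,-0.162,0,1, 0.011,0.043,-0.162,0,1, 0.011,0.043,-0.162,0,1, 0.011,0.043,-0.162,0,1, 0.011,0.043,-0.162,0,1]' 60; python3 st.py
```

```text
t: 2.95
eef_pos: [456.6, 192.0, 166.8]
tcp_rot: [-0.548, 0.445, -0.444, 0.551]
ft_force: [-2.4, -0.9, 6.8]
finger_gap: 7.9
2.95 [456.6 192.  166.8] jaw 12.0 f [-2.4 -0.9  6.8] gap 7.9
```

```bash
python3 -m crank '[-0.006,-0.001,-0.007,0,1, -0.012,-0.0025,-0.015,0,1, -0.017,-0.004,-0.025,0,1, -0.023,-0.005,-0.035,0,1, -0.027,-0.006,-0.045,0,1, -0.031,-0.0065,-0.056,0,1, -0.034,-0.007,-0.067,0,1, -0.036,-0.0075,-0.078,0,1, -0.037,-0.008,-0.089,0,1, -0.0375,-0.008,-0.1,0,1, -0.0375,-0.008,-0.103,0,1, -0.0375,-0.008,-0.103,0,1]' 60; python3 st.py
```

```text
t: 3.95
eef_pos: [417.2, 183.9, 62.8]
tcp_rot: [-0.549, 0.446, -0.444, 0.551]
ft_force: [-3.9, 1.9, -7.0]
finger_gap: 8.0
3.95 [417.2 183.9  62.8] jaw 12.1 f [-3.9  1.9 -7. ] gap 8.0
```

```bash
python3 -m crank '[0,0,0.001,0,0.2, 0,0,0.001,0,0.2, 0,0,0.001,0,0.2, 0,0,0.001,0,0.2, 0,0,0.03,0,0.2, 0,0,0.07,0,0.2, 0,0,0.11,0,0.2, 0,0,0.15,0,0.2, 0,0,0.19,0,0.2, 0,0,0.23,0,-0.3, 0,0,0.25,0,-0.3, 0,0,0.25,0,-0.3]' 60; python3 - <<'E'
from h import *
c=cap('wrist','w2');cap('top','t2')
E
python3 st.py
```

```text
t: 4.95
eef_pos: [419.3, 185.2, 317.9]
tcp_rot: [-0.547, 0.444, -0.446, 0.553]
ft_force: [0.4, 0.4, 0.2]
finger_gap: 55.5
5.05 [417.7 183.7 313.4] jaw 12.0 f [-0.1 -0.2  0. ] gap 55.5
```

View pics/w2.png

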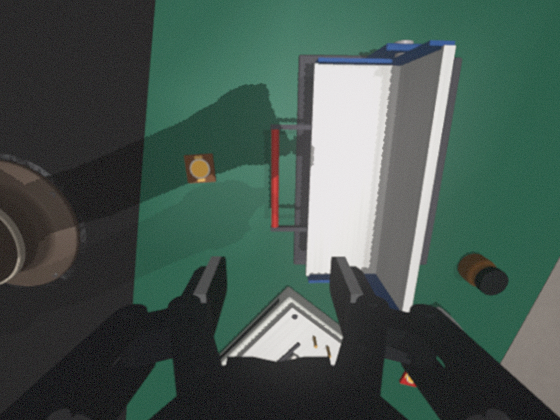

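```bash
python3 - <<'E'
from h import *
t=load('t2'); w=load('w2')
cv2.imwrite('pics/t2a.png',cv2.resize(t['img'][150:280,70:240],None,fx=4.6,fy=4.6,interpolation=cv2.INTER_CUBIC))
cv2.imwrite('pics/w2a.png',cv2.resize(w['img'][30:300,250:470],None,fx=2.7,fy=2.2,interpolation=cv2.INTER_CUBIC))
print([np.round(dep(w,u,v),1) for u,v in((325,90),(375,90),(350,170),(320,250),(365,250),(345,90),(276,150),(275,210))])
E
```

```text
[array([455.4, 306.4,  80.3]), array([515.3, 319.5,  79.9]), array([512.7, 218.3,  80.4]), array([502.8,  98.3,  80.8]), array([567. , 111.1,  79.8]), array([479.1, 311.5,  81.2]), array([411.8, 223.8,  84.3]), array([426.9, 145.7,  86.5])]
```

View pics/t2a.png

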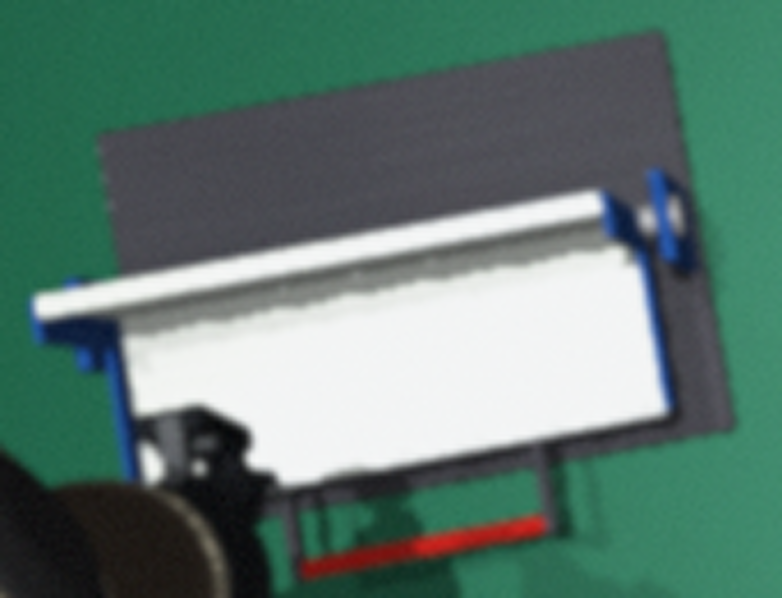

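View pics/w2a.png

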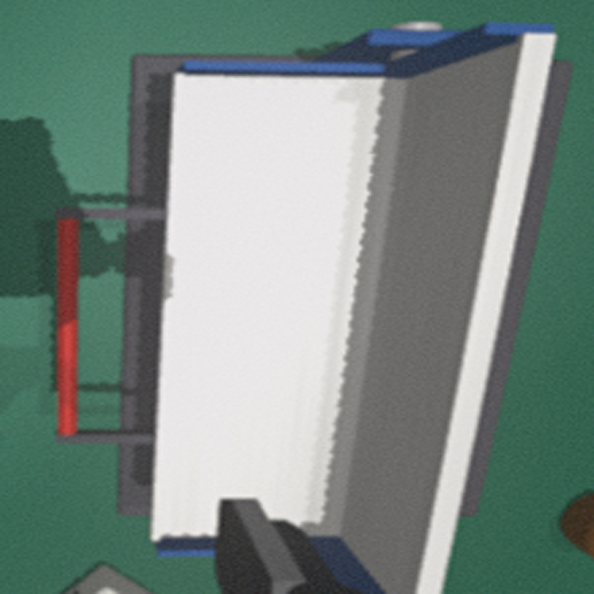

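```bash
python3 - <<'E'
from h import *
t=load('t2'); w=load('w2')
T=lambda x,y:(70+x/4.6,150+y/4.6); W=lambda x,y:(250+x/2.7,30+y/2.2)
a,b=[atz(t,*T(*p),82) for p in((300,572),(550,523))]; print('handle top',a,b,(a+b)/2)
a,b=[atz(w,*W(*p),82) for p in((68,218),(66,434))]; print('handle wr',a,b,(a+b)/2)
print('deck lip/wall corners', [atz(w,*W(*p),80) for p in((175,72),(398,76),(152,540),(325,540))])
print('top: right wall', [atz(t,*T(*p),90) for p in((640,250),(668,410))], 'post',atz(t,*T(680,215),80),atz(t,*T(85,345),80))
E
```

```text
handle top [401.8011772  250.18382326  82.        ] [429.56167098 118.07408751  82.        ] [415.68142409 184.12895539  82.        ]
handle wr [405.46918699 248.6738344   82.        ] [431.56859064 119.48178221  82.        ] [418.51888882 184.07780831  82.        ]
deck lip/wall corners [array([435.85136175, 333.18224152,  80.        ]), array([533.14779661, 352.59383967,  80.        ]), array([493.58065148,  53.64139948,  80.        ]), array([587.23579676,  72.85746706,  80.        ])]
top: right wall [array([575.99923211,  72.45339618,  90.        ]), array([490.66325008,  55.35278931,  90.        ])] post [596.13498329  53.02626129  80.        ] [521.24889591 369.80821489  80.        ]
```

```bash
python3 -m crank '[0.119,-0.429,0.07,48,-0.3, 0.119,-0.429,0.07,48,-0.3, 0.119,-0.429,0.07,48,-0.3, 0.119,-0.429,0.07,48,-0.3, 0.119,-0.429,0.07,48,-0.3, 0.119,-0.429,0.07,48,-0.3, 0.119,-0.429,0.07,48,-0.3, 0.119,-0.429,0.07,48,-0.3, 0.119,-0.429,0.07,48,-0.3, 0.119,-0.429,0.07,48,-0.3, 0.119,-0.429,0.07,48,-0.3, 0.119,-0.429,0.07,48,-0.3, 0.119,-0.429,0.07,48,-0.3, 0.119,-0.429,0.07,48,-0.3, 0.119,-0.429,0.07,48,-0.3]'; python3 - <<'E'
from h import *
c=cap('wrist','w3')
E
python3 st.py
```

```text
t: 6.3
eef_pos: [536.4, -244.2, 381.7]
tcp_rot: [-0.682, 0.184, -0.181, 0.685]
ft_force: [0.9, 1.0, -0.5]
finger_gap: 55.5
6.35 [ 536.5 -243.6  382.3] jaw 60.1 f [ 0.2 -0.   0.6] gap 55.3
```

View pics/w3.png

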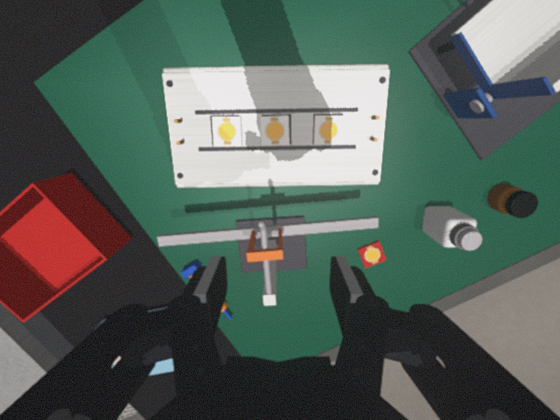

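```bash
python3 - <<'E'
from h import *
c=load('w3')
cv2.imwrite('pics/w3a.png',cv2.resize(c['img'][90:175,170:390],None,fx=3.6,fy=7,interpolation=cv2.INTER_CUBIC))
cv2.imwrite('pics/w3b.png',cv2.resize(c['img'][190:310,150:390],None,fx=3.3,fy=5,interpolation=cv2.INTER_CUBIC))
print([np.round(dep(c,u,v),1) for u,v in((227,131),(275,130),(328,130),(250,130),(302,132),(185,90))])
E
```

```text
[array([ 446.5, -281.7,   59.5]), array([ 482.3, -216.7,   59.3]), array([ 523. , -145.7,   60.2]), array([ 462.9, -250.9,   51.3]), array([ 506.2, -181.6,   52.9]), array([ 363.6, -305.4,   51.6])]
```

View pics/w3a.png

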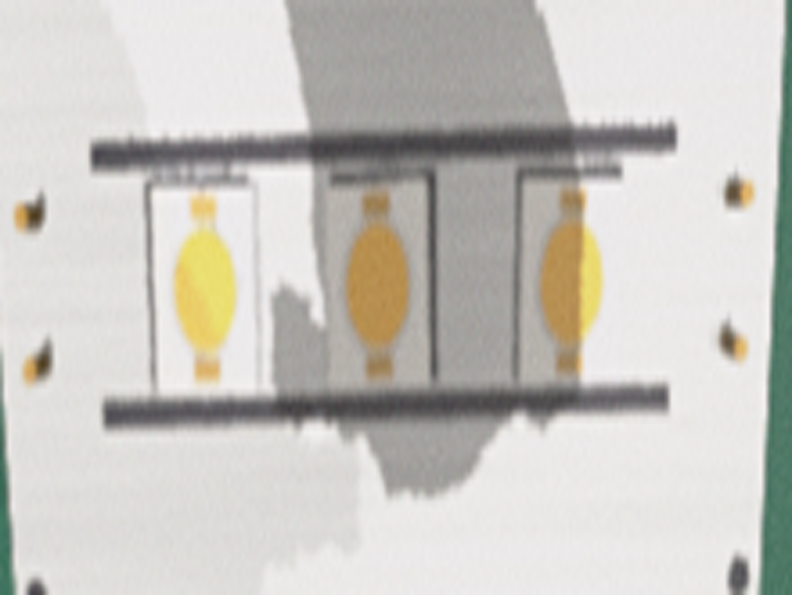

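View pics/w3b.png

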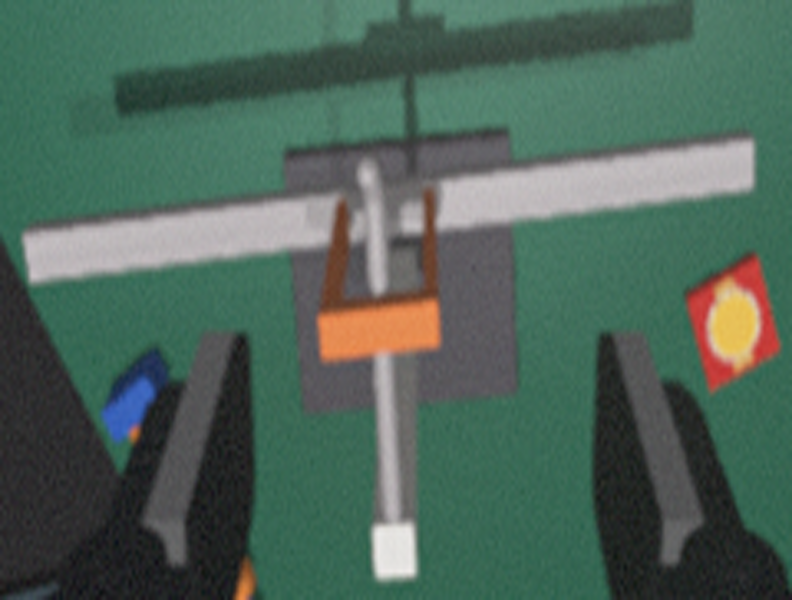

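```bash
python3 - <<'E'
from h import *
c=load('w3'); t=load('top0')
A=lambda x,y:(170+x/3.6,90+y/7); T=lambda x,y:(240+x/4,145+y/3.4)
def rep(n,P):
    P=np.array(P); print(n,np.round(P,1).tolist())
pw=[atz(c,*A(*p),72) for p in((22,215),(35,370),(738,347),(745,195))]
pt=[atz(t,*T(*p),72) for p in((560,423),(534,461),(119,258),(144,221))]
rep('pins w',pw); rep('pins t',pt)
# order: w: left top, left bottom
print(np.mean(pw,0),np.mean(pt,0))
for P in (pw,pt):
    P=np.array(P)
bw=[atz(c,*A(*p),59) for p in((205,290),(377,286),(572,284))]; bt=[atz(t,*T(*p),59) for p in((446,390),(344,340),(229,283))]
rep('b w',bw);rep('b t',bt)
rw=[atz(c,*A(*p),56) for p in((92,155),(676,135),(104,413),(668,398))]; rep('rails',rw)
rt=[atz(t,*T(*p),56) for p in((488,456),(148,290),(533,389),(192,225))]; rep('rails t',rt)
for r in(rw,rt):
    for i in(0,2):
        d=r[i+1]-r[i]; print(np.degrees(np.arctan2(d[1],d[0])),np.linalg.norm(d))
    print(np.mean(r,0))
d=bw[2]-bw[0];print(np.degrees(np.arctan2(d[1],d[0])),np.linalg.norm(d))
for c_,z in((c,55),):
    co=[atz(c_,u,v,52) for u,v in((164,70),(388,67),(383,185),(177,187))]; rep('plate',co); print(np.mean(co,0))
E
```

```text
pins w [[396.5, -337.3, 72.0], [425.6, -351.5, 72.0], [569.8, -91.4, 72.0], [542.3, -75.8, 72.0]]
pins t [[422.5, -351.1, 72.0], [394.9, -335.2, 72.0], [538.4, -76.7, 72.0], [565.8, -91.9, 72.0]]
[ 483.57344013 -214.03161689   72.        ] [ 480.39877818 -213.69556041   72.        ]
b w [[447.0, -282.2, 59.0], [483.2, -217.7, 59.0], [524.6, -144.8, 59.0]]
b t [[444.9, -282.4, 59.0], [480.6, -218.3, 59.0], [521.6, -145.7, 59.0]]
rails [[398.6, -308.8, 56.0], [518.8, -91.6, 56.0], [447.2, -335.9, 56.0], [568.3, -119.0, 56.0]]
rails t [[397.0, -309.2, 56.0], [515.7, -94.7, 56.0], [446.5, -337.0, 56.0], [564.5, -121.7, 56.0]]
61.03545648041886 248.21370573755294
60.829956869173714 248.45257485566856
[ 483.24339777 -213.8128117    56.        ]
61.0312174173253 245.13654351286527
61.27665767559432 245.51969658491794
[ 480.90995161 -215.64334843   56.        ]
60.53585660204791 157.8516592846894
plate [[325.0, -316.4, 52.0], [487.5, -25.7, 52.0], [648.4, -105.2, 52.0], [480.1, -404.0, 52.0]]
[ 485.26668514 -212.83099375   52.        ]
```

```bash
python3 -m crank '[-0.0135,0.0985,-0.08,1,-0.41, -0.0135,0.0985,-0.16,1,-0.41, -0.0135,0.0985,-0.24,1,-0.41, -0.0135,0.0985,-0.28,1,-0.41, -0.0135,0.0985,-0.28,1,-0.41, -0.0135,0.0985,-0.28,1,-0.41, -0.0135,0.0985,-0.28,1,-0.41, -0.0135,0.0985,-0.28,1,-0.41, -0.0135,0.0985,-0.28,1,-0.41, -0.0135,0.0985,-0.28,1,-0.41]' 40; python3 - <<'E'
from h import *
cap('wrist','w4')
E
python3 st.py
```

```text
t: 7.18
eef_pos: [522.6, -143.6, 102.3]
tcp_rot: [-0.684, 0.177, -0.173, 0.686]
ft_force: [0.1, -0.1, 1.3]
finger_gap: 60.3
7.23 [ 523.6 -144.4  103.5] jaw 61.2 f [ 0.1 -0.6  0.5] gap 60.1
```

View pics/w4.png

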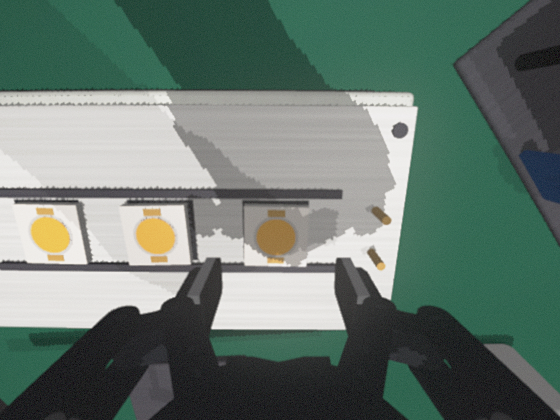

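```bash
python3 -m crank '[-0.0005,-0.0005,-0.025,0,-0.41, -0.0005,-0.0005,-0.045,0,-0.41, -0.0005,-0.0005,-0.0515,0,-0.41, -0.0005,-0.0005,-0.0515,0,-0.41, -0.0005,-0.0005,-0.0515,0,0.2, -0.0005,-0.0005,-0.0515,0,0.2, -0.0005,-0.0005,-0.0515,0,0.2, -0.0005,-0.0005,-0.0515,0,0.2, -0.0005,-0.0005,-0.0515,0,0.2, -0.0005,-0.0005,-0.0515,0,0.2]' 40; python3 st.py
```

```text
t: 8.07
eef_pos: [524.3, -145.1, 54.0]
tcp_rot: [-0.684, 0.176, -0.176, 0.686]
ft_force: [-2.0, 0.2, 6.9]
finger_gap: 41.7
8.07 [ 524.3 -145.1   54. ] jaw 61.2 f [-2.   0.2  6.9] gap 41.7
```

```bash
python3 -m crank '[0,0,0.02,0,0.2, 0,0,0.06,0,0.2, 0,0.03,0.106,0,0.2, -0.032,0.428,0.106,40.4,0.2, -0.032,0.428,0.106,40.4,0.2, -0.032,0.428,0.106,40.4,0.2, -0.032,0.428,0.106,40.4,0.2, -0.032,0.428,0.106,40.4,0.2, -0.032,0.428,0.106,40.4,0.2, -0.032,0.428,0.106,40.4,0.2, -0.032,0.428,0.106,40.4,0.2, -0.032,0.428,0.106,40.4,0.2, -0.032,0.428,0.106,40.4,0.2, -0.032,0.428,0.106,40.4,0.2, -0.032,0.428,0.106,40.4,0.2, -0.032,0.428,0.106,40.4,0.2, -0.032,0.428,0.106,40.4,0.2]' 40; python3 - <<'E'
from h import *
cap('wrist','w5')
E
python3 st.py
```

```text
t: 9.48
eef_pos: [493.0, 281.2, 160.2]
tcp_rot: [-0.703, -0.07, 0.071, 0.704]
ft_force: [-0.3, -0.9, -0.8]
finger_gap: 42.2
9.53 [493.1 281.1 160.2] jaw 101.5 f [ 0.2 -0.2 -1.9] gap 42.1
```

View pics/w5.png

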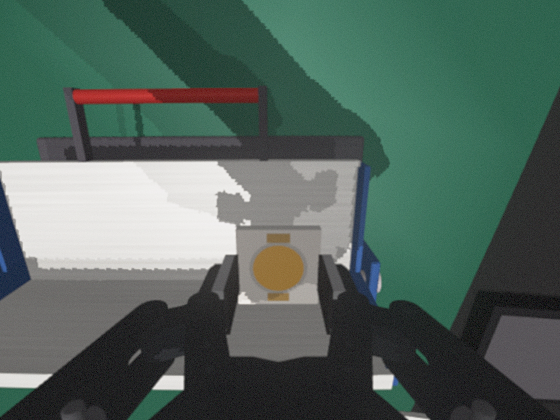

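```bash
python3 -m crank '[0,0.002,-0.03,0,0.2, 0,0.002,-0.055,0,0.2, 0,0.002,-0.07,0,0.2, 0,0.002,-0.0765,0,0.2, 0,0.002,-0.0765,0,0.2, 0,0.002,-0.0765,0,-0.25, 0,0.002,-0.0765,0,-0.25, 0,0.002,-0.0765,0,-0.25, 0,0.002,-0.0765,0,-0.25, 0,0.002,-0.05,0,-0.4, 0,0.002,-0.01,0,-0.4, 0,0,0.02,0,-0.4]' 40; python3 - <<'E'
from h import *
cap('wrist','w6')
E
python3 st.py
```

```text
t: 10.53
eef_pos: [492.8, 281.9, 182.3]
tcp_rot: [-0.703, -0.071, 0.071, 0.705]
ft_force: [0.3, 1.1, 0.9]
finger_gap: 59.3
10.58 [494.9 283.5 188. ] jaw 101.5 f [2.3 1.9 4.3] gap 60.0
```

View pics/w6.png

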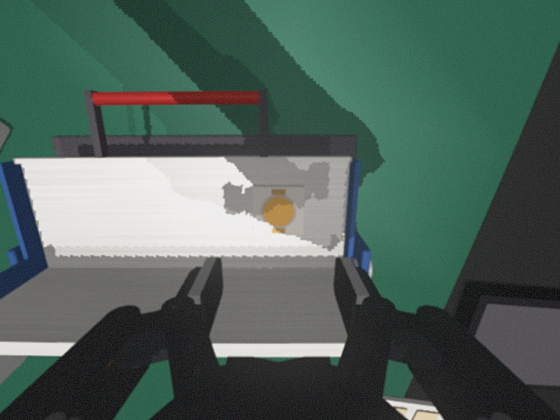

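```bash
python3 -m crank '[-0.012,-0.5015,-0.02,-40.4,-0.41, -0.012,-0.5015,-0.02,-40.4,-0.41, -0.012,-0.5015,-0.02,-40.4,-0.41, -0.012,-0.5015,-0.02,-40.4,-0.41, -0.012,-0.5015,-0.02,-40.4,-0.41, -0.012,-0.5015,-0.02,-40.4,-0.41, -0.012,-0.5015,-0.02,-40.4,-0.41, -0.012,-0.5015,-0.02,-40.4,-0.41, -0.012,-0.5015,-0.02,-40.4,-0.41, -0.012,-0.5015,-0.06,-40.4,-0.41, -0.012,-0.5015,-0.088,-40.4,-0.41, -0.012,-0.5015,-0.088,-40.4,-0.41, -0.012,-0.5015,-0.088,-40.4,-0.41, -0.012,-0.5015,-0.088,-40.4,-0.41, -0.012,-0.5015,-0.088,-40.4,-0.41]' 40; python3 - <<'E'
from h import *
cap('wrist','w7')
E
python3 st.py
```

```text
t: 11.83
eef_pos: [482.6, -218.0, 99.6]
tcp_rot: [-0.683, 0.175, -0.179, 0.686]
ft_force: [0.2, 0.4, -0.1]
finger_gap: 59.9
11.88 [ 483.4 -216.8  100.4] jaw 61.2 f [-0.6  1.6  1.7] gap 60.3
```

View pics/w7.png

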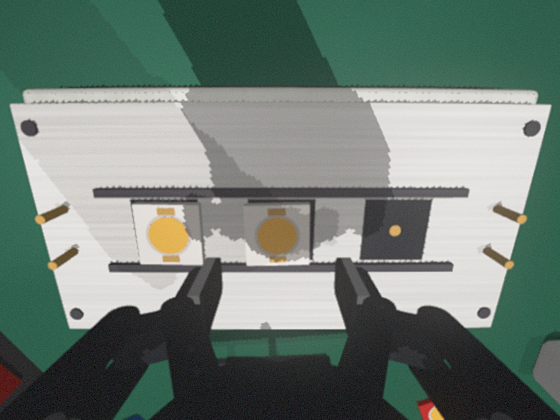

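```bash
python3 -m crank '[-0.0005,-0.001,-0.025,0,-0.41, -0.0005,-0.001,-0.042,0,-0.41, -0.0005,-0.001,-0.048,0,-0.41, -0.0005,-0.001,-0.048,0,-0.41, -0.0005,-0.001,-0.048,0,0.2, -0.0005,-0.001,-0.048,0,0.2, -0.0005,-0.001,-0.048,0,0.2, -0.0005,-0.001,-0.048,0,0.2, -0.0005,-0.001,-0.048,0,0.2]' 40; python3 st.py; python3 - <<'E'
from h import *
c=load('w7'); print(atz(c,395,231,52), [dep(c,*p) for p in((395,240),(300,235))])
E
```

```text
t: 12.63
eef_pos: [484.1, -217.1, 54.1]
tcp_rot: [-0.683, 0.172, -0.179, 0.686]
ft_force: [-1.5, 3.4, 7.5]
finger_gap: 42.3
12.63 [ 484.1 -217.1   54.1] jaw 61.2 f [-1.5  3.4  7.5] gap 42.3
[ 522.20406752 -144.34837332   52.        ] [array([ 528.86400718, -146.88459523,   51.73912565]), array([ 489.24008419, -203.63101512,   58.99774951])]
```

```bash
python3 -m crank '[0,0,0.02,0,0.2, 0,0,0.06,0,0.2, 0,0.03,0.106,0,0.2, 0.025,0.42,0.106,40.4,0.2, 0.025,0.42,0.106,40.4,0.2, 0.025,0.42,0.106,40.4,0.2, 0.025,0.42,0.106,40.4,0.2, 0.025,0.42,0.106,40.4,0.2, 0.025,0.42,0.106,40.4,0.2, 0.025,0.42,0.106,40.4,0.2, 0.025,0.42,0.106,40.4,0.2, 0.025,0.42,0.106,40.4,0.2, 0.025,0.42,0.106,40.4,0.2, 0.025,0.42,0.106,40.4,0.2, 0.025,0.42,0.106,40.4,0.2, 0.025,0.42,0.106,40.4,0.2]' 40; python3 st.py
```

```text
t: 13.97
eef_pos: [509.2, 201.9, 160.2]
tcp_rot: [-0.701, -0.074, 0.068, 0.706]
ft_force: [-0.2, 0.2, -0.6]
finger_gap: 41.8
13.97 [509.2 201.9 160.2] jaw 101.6 f [-0.2  0.2 -0.6] gap 41.8
```

```bash
python3 -m crank '[0,0.001,-0.03,0,0.2, 0,0.001,-0.055,0,0.2, 0,0.001,-0.07,0,0.2, 0,0.001,-0.0765,0,0.2, 0,0.001,-0.0765,0,0.2, 0,0.001,-0.0765,0,-0.25, 0,0.001,-0.0765,0,-0.25, 0,0.001,-0.0765,0,-0.25, 0,0.001,-0.0765,0,-0.25, 0,0.001,-0.05,0,-0.4, 0,0.001,-0.01,0,-0.4, 0,0,0.02,0,-0.4]' 40; python3 - <<'E'
from h import *
cap('wrist','w8')
E
python3 st.py
```

```text
t: 14.97
eef_pos: [509.0, 202.5, 182.3]
tcp_rot: [-0.701, -0.075, 0.069, 0.706]
ft_force: [1.1, 0.3, 0.8]
finger_gap: 59.8
15.02 [511.4 204.1 187.9] jaw 101.6 f [3.  2.1 5.2] gap 59.9
```

View pics/w8.png

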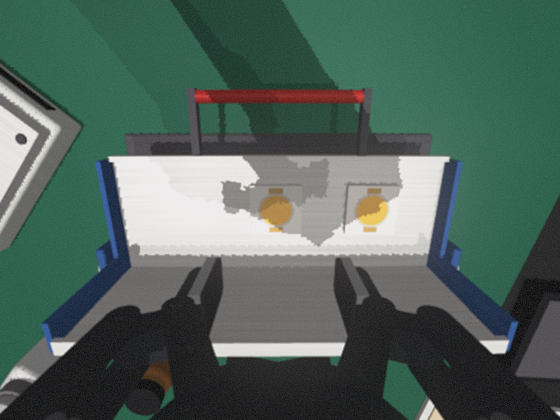

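```bash
python3 -m crank '[-0.065,-0.4865,-0.02,-40.4,-0.41, -0.065,-0.4865,-0.02,-40.4,-0.41, -0.065,-0.4865,-0.02,-40.4,-0.41, -0.065,-0.4865,-0.02,-40.4,-0.41, -0.065,-0.4865,-0.02,-40.4,-0.41, -0.065,-0.4865,-0.02,-40.4,-0.41, -0.065,-0.4865,-0.02,-40.4,-0.41, -0.065,-0.4865,-0.02,-40.4,-0.41, -0.065,-0.4865,-0.02,-40.4,-0.41, -0.065,-0.4865,-0.06,-40.4,-0.41, -0.065,-0.4865,-0.088,-40.4,-0.41, -0.065,-0.4865,-0.088,-40.4,-0.41, -0.065,-0.4865,-0.088,-40.4,-0.41, -0.065,-0.4865,-0.088,-40.4,-0.41, -0.065,-0.4865,-0.088,-40.4,-0.41]' 40; python3 - <<'E'
from h import *
cap('wrist','w9')
E
python3 st.py
```

```text
t: 16.27
eef_pos: [446.6, -281.7, 100.0]
tcp_rot: [-0.684, 0.17, -0.182, 0.686]
ft_force: [-0.5, -0.3, 0.4]
finger_gap: 60.5
16.32 [ 447.4 -281.   100.7] jaw 61.3 f [-0.6 -0.8  0. ] gap 60.1
```

View pics/w9.png

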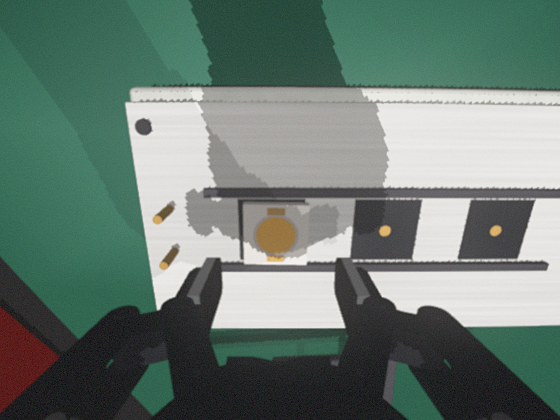

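```bash
python3 -m crank '[-0.0005,-0.001,-0.025,0,-0.41, -0.0005,-0.001,-0.042,0,-0.41, -0.0005,-0.001,-0.048,0,-0.41, -0.0005,-0.001,-0.048,0,-0.41, -0.0005,-0.001,-0.048,0,0.2, -0.0005,-0.001,-0.048,0,0.2, -0.0005,-0.001,-0.048,0,0.2, -0.0005,-0.001,-0.048,0,0.2, -0.0005,-0.001,-0.048,0,0.2]' 40; python3 st.py; python3 - <<'E'
from h import *
c=load('w9'); 
for p in((385,231),(496,231)): print(atz(c,*p,52))
E
```

```text
t: 17.07
eef_pos: [448.0, -281.5, 54.4]
tcp_rot: [-0.684, 0.167, -0.182, 0.686]
ft_force: [-1.1, 3.1, 8.0]
finger_gap: 41.7
17.07 [ 448.  -281.5   54.4] jaw 61.4 f [-1.1  3.1  8. ] gap 41.7
[ 483.27287458 -214.25778634   52.        ]
[ 522.51997888 -143.71526731   52.        ]
```

```bash
python3 -m crank '[0,0,0.02,0,0.2, 0,0,0.06,0,0.2, 0,0.03,0.106,0,0.2, 0.0776,0.404,0.106,40.2,0.2, 0.0776,0.404,0.106,40.2,0.2, 0.0776,0.404,0.106,40.2,0.2, 0.0776,0.404,0.106,40.2,0.2, 0.0776,0.404,0.106,40.2,0.2, 0.0776,0.404,0.106,40.2,0.2, 0.0776,0.404,0.106,40.2,0.2, 0.0776,0.404,0.106,40.2,0.2, 0.0776,0.404,0.106,40.2,0.2, 0.0776,0.404,0.106,40.2,0.2, 0.0776,0.404,0.106,40.2,0.2, 0.0776,0.404,0.106,40.2,0.2, 0.0776,0.404,0.106,40.2,0.2]' 40; python3 st.py
```

```text
t: 18.4
eef_pos: [525.6, 121.3, 160.5]
tcp_rot: [-0.7, -0.077, 0.064, 0.707]
ft_force: [0.9, -0.1, -0.9]
finger_gap: 42.2
18.4 [525.6 121.3 160.5] jaw 101.5 f [ 0.9 -0.1 -0.9] gap 42.2
```

```bash
python3 -m crank '[0,0.001,-0.03,0,0.2, 0,0.001,-0.055,0,0.2, 0,0.001,-0.07,0,0.2, 0,0.001,-0.0768,0,0.2, 0,0.001,-0.0768,0,0.2, 0,0.001,-0.0768,0,-0.25, 0,0.001,-0.0768,0,-0.25, 0,0.001,-0.0768,0,-0.25, 0,0.001,-0.0768,0,-0.25, 0,0.001,-0.05,0,-0.4, 0,0.001,-0.01,0,-0.4, -0.02,0,0.03,0,-0.4, -0.1,0.06,0.08,-45,-0.4, -0.1,0.06,0.08,-89.5,-0.4, -0.1,0.06,0.08,-89.5,-0.4, -0.1,0.06,0.08,-89.5,-0.4, -0.1,0.06,0.08,-89.5,-0.4, -0.1,0.06,0.08,-89.5,-0.4, -0.1,0.06,0.08,-89.5,-0.4, -0.1,0.06,0.08,-89.5,-0.4]' 40; python3 - <<'E'
from h import *
cap('wrist','w10')
E
python3 st.py
```

```text
t: 20.07
eef_pos: [425.5, 181.3, 240.9]
tcp_rot: [0.651, -0.269, 0.285, -0.65]
ft_force: [-0.8, 0.6, -0.2]
finger_gap: 60.0
20.12 [425.6 181.3 240.9] jaw 43.3 f [0.6 0.2 0.4] gap 59.5
```

View pics/w10.png

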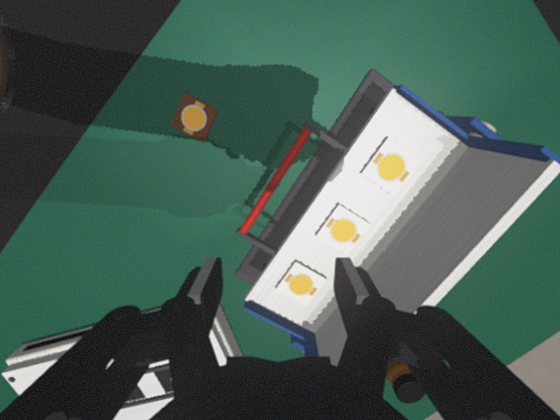

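```bash
python3 -m crank '[-0.0084,0.0028,-0.03,-31.7,0.1, -0.0084,0.0028,-0.06,-31.7,0.1, -0.0084,0.0028,-0.08,-31.7,0.1, -0.0084,0.0028,-0.08,-31.7,0.1, -0.0084,0.0028,-0.08,-31.7,0.1, -0.0084,0.0028,-0.08,-31.7,0.1, -0.0084,0.0028,-0.11,-31.7,0.1, -0.0084,0.0028,-0.14,-31.7,0.1, -0.0084,0.0028,-0.165,-31.7,0.1, -0.0084,0.0028,-0.176,-31.7,0.1, -0.0084,0.0028,-0.176,-31.7,0.1, -0.0084,0.0028,-0.176,-31.7,1, -0.0084,0.0028,-0.176,-31.7,1, -0.0084,0.0028,-0.176,-31.7,1, -0.0084,0.0028,-0.176,-31.7,1, -0.0084,0.0028,-0.176,-31.7,1]' 60; python3 st.py
```

```text
t: 21.45
eef_pos: [417.2, 184.5, 66.4]
tcp_rot: [0.55, -0.439, 0.454, -0.546]
ft_force: [-5.5, 0.1, 6.8]
finger_gap: 7.9
21.45 [417.2 184.5  66.4] jaw 11.7 f [-5.5  0.1  6.8] gap 7.9
```

```bash
python3 -m crank '[0.0005,0,0.012,0,1, 0.002,0.0004,0.024,0,1, 0.004,0.001,0.036,0,1, 0.0075,0.0015,0.047,0,1, 0.0116,0.0024,0.058,0,1, 0.0165,0.0034,0.069,0,1, 0.0225,0.0046,0.08,0,1, 0.029,0.006,0.0895,0,1, 0.0365,0.0075,0.099,0,1, 0.0445,0.0091,0.1075,0,1, 0.0533,0.0109,0.1155,0,1, 0.0627,0.0129,0.123,0,1, 0.0726,0.0149,0.1295,0,1, 0.0829,0.017,0.135,0,1, 0.0937,0.0192,0.14,0,1, 0.1048,0.0215,0.1437,0,1, 0.1162,0.0239,0.1467,0,1, 0.1278,0.0262,0.1487,0,1, 0.1278,0.0262,0.1487,0,1]' 60; python3 st.py; python3 - <<'E'
from h import *
cap('scene','s3')
E
```

```text
t: 23.03
eef_pos: [546.2, 211.1, 217.6]
tcp_rot: [0.55, -0.439, 0.454, -0.547]
ft_force: [-0.2, -1.0, 7.1]
finger_gap: 7.4
23.03 [546.2 211.1 217.6] jaw 11.7 f [-0.2 -1.   7.1] gap 7.4
```

View pics/s3.png

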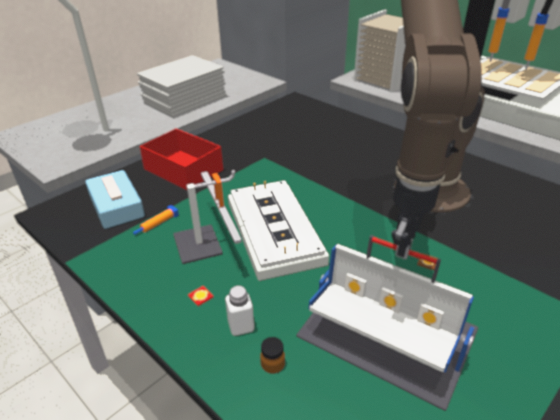

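```bash
python3 -m crank '[0.006,0.0012,0.0006,0,1, 0.0118,0.0024,0.001,0,1, 0.0176,0.0036,0.001,0,1, 0.0235,0.0048,0.001,0,1, 0.0294,0.006,0.0008,0,1, 0.0352,0.0072,0.0004,0,1, 0.0411,0.0084,-0.0005,0,1, 0.0468,0.0096,-0.0014,0,1, 0.0525,0.0108,-0.0027,0,1, 0.0583,0.012,-0.0041,0,1, 0.0639,0.0131,-0.006,0,1, 0.0695,0.0143,-0.0078,0,1, 0.0749,0.0154,-0.01,0,1, 0.0803,0.0165,-0.0123,0,1, 0.0843,0.0173,-0.0143,0,1, 0.0882,0.0181,-0.0163,0,1, 0.0921,0.0189,-0.0187,0,1, 0.0921,0.0189,-0.0187,0,1, 0.0921,0.0189,-0.0187,0,1]' 60; python3 st.py; python3 - <<'E'
from h import *
cap('scene','s4')
E
```

```text
t: 24.67
eef_pos: [637.1, 230.0, 200.7]
tcp_rot: [0.55, -0.439, 0.454, -0.547]
ft_force: [-11.9, -4.4, 12.5]
finger_gap: 7.7
24.67 [637.1 230.  200.7] jaw 11.7 f [-11.9  -4.4  12.5] gap 7.7
```

View pics/s4.png

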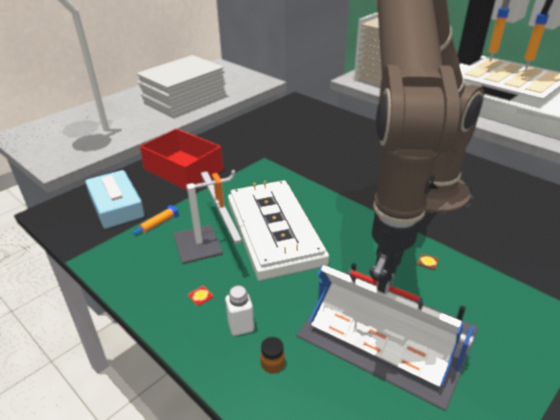

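```bash
python3 - <<'E'
from h import *
c=load('s4'); cv2.imwrite('pics/s4a.png',cv2.resize(c['img'][260:400,290:490],None,fx=4,fy=4,interpolation=cv2.INTER_CUBIC))
E
```

```text
(no output)
```

View pics/s4a.png

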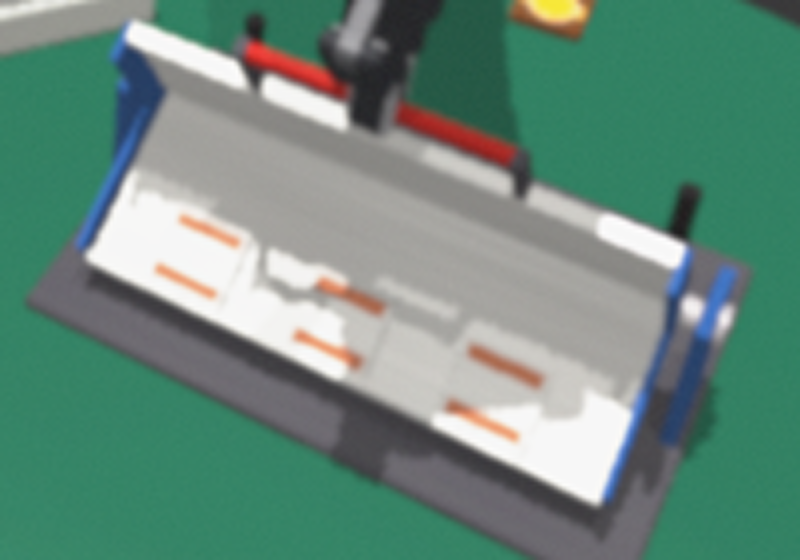

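```bash
python3 -m crank '[-0.006,-0.0012,0.0032,0,1, -0.0119,-0.0024,0.0061,0,1, -0.0187,-0.0038,0.009,0,1, -0.0255,-0.0052,0.0116,0,1, -0.0325,-0.0066,0.0138,0,1, -0.0396,-0.0081,0.0158,0,1, -0.0468,-0.0096,0.0173,0,1, -0.054,-0.0111,0.0185,0,1, -0.0613,-0.0126,0.0192,0,1, -0.0687,-0.0141,0.0196,0,1, -0.073,-0.015,0.0197,0,1, -0.073,-0.015,0.0197,0,1, -0.073,-0.015,0.0197,0,1]' 60; python3 st.py
```

```text
t: 25.8
eef_pos: [566.7, 215.4, 222.7]
tcp_rot: [-0.548, 0.437, -0.456, 0.549]
ft_force: [3.9, 1.2, 4.3]
finger_gap: 7.2
25.8 [566.7 215.4 222.7] jaw 11.7 f [3.9 1.2 4.3] gap 7.2
```

```bash
python3 -m crank '[-0.0025,-0.0005,0,0,1, -0.0025,-0.0005,0,0,1, -0.0025,-0.0005,0,0,0.2, -0.0025,-0.0005,0,0,0.2, -0.0025,-0.0005,0,0,0.2, -0.0025,-0.0005,0.03,0,0.2, 0.01,0.001,0.07,0,-0.3, 0.01,0.001,0.1,-90,-0.3, 0.01,0.001,0.1,-90,-0.3, 0.01,0.001,0.1,-90,-0.3, 0.01,0.001,0.1,-90,-0.3, 0.01,0.001,0.1,-90,-0.3, 0.01,0.001,0.1,-90,-0.3, 0.01,0.001,0.1,-90,-0.3, 0.01,0.001,0.1,-90,-0.3, 0.01,0.001,0.1,-90,-0.3, 0.01,0.001,0.1,-90,-0.3, 0.01,0.001,0.1,-90,-0.3, 0.01,0.001,0.1,-90,-0.3, 0.01,0.001,0.1,-90,-0.3]' 60;python3 -m crank '[0,0,0,-10,-0.3, 0,0,0,-14,-0.3, 0,0,0,-14,-0.3]'; python3 st.py;  python3 - <<'E'
from h import *
cap('wrist','w11')
E
```

```text
t: 27.47
eef_pos: [576.4, 216.4, 322.9]
tcp_rot: [0.076, -0.697, 0.711, -0.063]
ft_force: [0.4, -0.3, 0.0]
finger_gap: 55.7
t: 27.72
eef_pos: [576.2, 216.3, 323.0]
tcp_rot: [-0.011, -0.701, 0.713, 0.026]
ft_force: [0.1, -0.0, 0.4]
finger_gap: 55.8
27.72 [576.2 216.3 323. ] jaw -93.0 f [ 0.1 -0.   0.4] gap 55.8
```

View pics/w11.png

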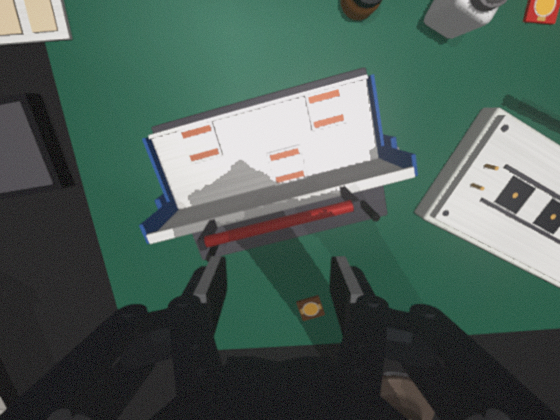

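```bash
python3 - <<'E'
from h import *
c=load('w11'); cv2.imwrite('pics/w11a.png',cv2.resize(c['img'][60:250,130:420],None,fx=2.7,fy=3,interpolation=cv2.INTER_CUBIC))
for p in ((203,143),(285,165),(326,108),(240,180),(230,130),(350,140),(160,140),(369,74)): print(p,np.round(dep(c,*p),1))
E
```

```text
(203, 143) [625.1 304.7  86.1]
(285, 165) [591. 202.  85.]
(326, 108) [658.9 148.5  86.8]
(240, 180) [573.3 263.1  80.5]
(230, 130) [638.7 269.8  79.5]
(350, 140) [617.9 115.9  79.1]
(160, 140) [631.4 361.2  78.9]
(369, 74) [ 7.033e+02  6.980e+01 -1.000e-01]
```

View pics/w11a.png

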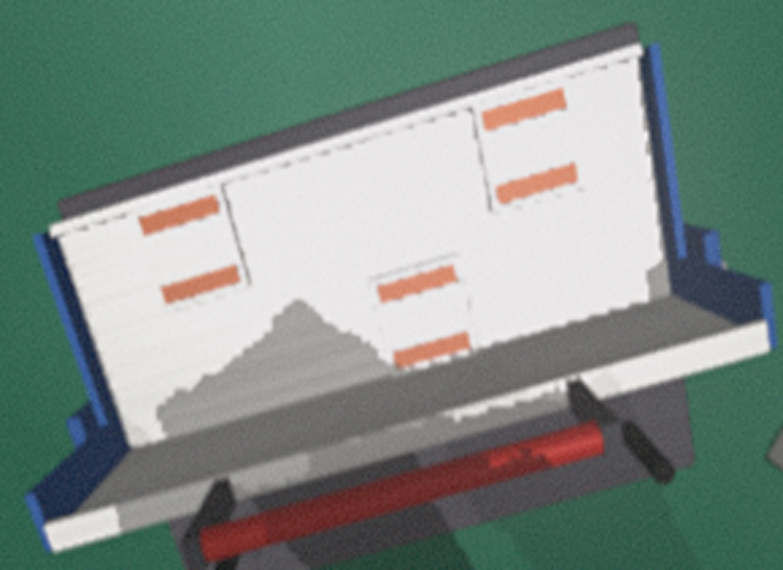

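```bash
python3 - <<'E'
from h import *
c=load('w11'); A=lambda x,y:(130+x/2.7,60+y/3)
X=np.array([.9796,.2011]);Y=np.array([-.2011,.9796]);P=np.array([564.1,214.3])
for n,z,s in [('L',87,[(180,215),(201,284)]),('M',87,[(418,283),(432,350)]),('R',87,[(525,108),(537,184)]),('lipends',80,[(60,230),(640,48)]),('walls',98,[(655,50),(683,250)])]:
    q=[atz(c,*A(*p),z) for p in s]; m=np.mean(q,0); d=q[0]-q[1]
    print(n,np.round(m,1),'tray',np.round([(m[:2]-P)@X,(m[:2]-P)@Y],1),np.degrees(np.arctan2(d[1],d[0])),np.linalg.norm(d))
for n,s in [('L',[(140,225),(217,205)]),('M',[(378,293),(455,274)]),('R',[(483,118),(565,98)])]:
    q=[atz(c,*A(*p),87) for p in s]; d=q[0]-q[1];print(n,np.degrees(np.arctan2(d[1],d[0])))
E
```

```text
L [625.  307.6  87. ] tray [78.4 79.2] 11.571010264063426 29.57803781540248
M [590.3 198.9  87. ] tray [ 22.6 -20.4] 10.57438809290885 30.095427610300863
R [657.9 147.7  87. ] tray [ 78.5 -84.1] 10.389479875723822 30.367023927452678
lipends [664.8 233.6  80. ] tray [102.5  -1.4] 101.85446772645246 278.8063362741332
walls [652.3  87.7  98. ] tray [  60.9 -141.7] 12.285727639043504 78.88084256562719
L 99.31173240760859
M 99.31421554161005
R 98.87477774465995
```

```bash
python3 -m crank '[0.0817,-0.0686,-0.03,14.5,-0.41, 0.0817,-0.0686,-0.06,14.5,-0.41, 0.0817,-0.0686,-0.09,14.5,-0.41, 0.0817,-0.0686,-0.13,14.5,-0.41, 0.0817,-0.0686,-0.17,14.5,-0.41, 0.0817,-0.0686,-0.19,14.5,-0.41, 0.0817,-0.0686,-0.19,14.5,-0.41, 0.0817,-0.0686,-0.19,14.5,-0.41]' 40; python3 st.py;  python3 - <<'E'
from h import *
cap('wrist','w12')
E
```

```text
t: 28.43
eef_pos: [656.7, 147.6, 131.7]
tcp_rot: [0.082, -0.696, 0.71, -0.067]
ft_force: [-0.1, -0.4, 0.8]
finger_gap: 60.2
28.43 [656.7 147.6 131.7] jaw -77.9 f [-0.1 -0.4  0.8] gap 60.2
```

View pics/w12.png

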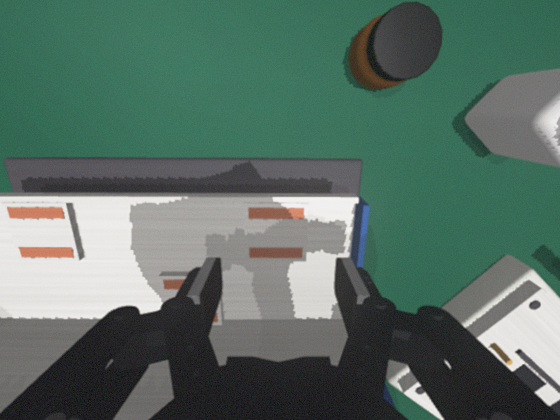

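```bash
python3 -m crank '[0.0005,0,-0.025,-0.6,-0.41, 0.0005,0,-0.042,-0.6,-0.41, 0.0005,0,-0.0495,-0.6,-0.41, 0.0005,0,-0.0495,-0.6,-0.41, 0.0005,0,-0.0495,-0.6,0.2, 0.0005,0,-0.0495,-0.6,0.2, 0.0005,0,-0.0495,-0.6,0.2, 0.0005,0,-0.0495,-0.6,0.2, 0.0005,0,-0.0495,-0.6,0.2, 0.0005,0,-0.0495,-0.6,0.2]' 40; python3 st.py; python3 - <<'E'
from scipy.spatial.transform import Rotation as R
from h import *
print(np.round(R.from_quat(sensors.get_state()['tcp_rot']).as_matrix(),3))
E
```

```text
t: 29.32
eef_pos: [659.3, 148.5, 85.8]
tcp_rot: [0.076, -0.697, 0.71, -0.065]
ft_force: [-1.2, -0.3, 5.1]
finger_gap: 34.2
29.32 [659.3 148.5  85.8] jaw -78.5 f [-1.2 -0.3  5.1] gap 34.2
[[-0.98  -0.014  0.199]
 [-0.199 -0.021 -0.98 ]
 [ 0.018 -1.     0.017]]
```

```bash
python3 -m crank '[-0.0015,0,0.004,0,-0.41, -0.0015,0,0.004,0,-0.41, -0.0015,0,0.004,0,-0.41, -0.0015,0,0.004,0,-0.41]' 40; python3 st.py;  python3 - <<'E'
from h import *
cap('wrist','w13')
E
```

```text
t: 29.65
eef_pos: [657.7, 148.5, 89.7]
tcp_rot: [0.076, -0.697, 0.71, -0.065]
ft_force: [-0.1, -0.3, 0.2]
finger_gap: 60.2
29.65 [657.7 148.5  89.7] jaw -78.5 f [-0.1 -0.3  0.2] gap 60.2
```

View pics/w13.png

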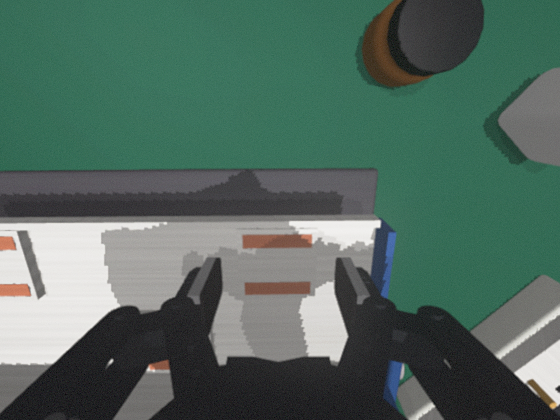

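```bash
python3 -m crank '[0,0,-0.006,0,-0.41, 0,0,-0.0107,0,-0.41, 0,0,-0.0107,0,-0.41, 0,0,-0.0107,0,-0.41]' 40; python3 st.py; python3 -m crank '[0,0,0,0,0.2, 0,0,0,0,0.2, 0,0,0,0,0.2, 0,0,0,0,0.2, 0,0,0,0,0.2]' 40; python3 st.py
```

```text
t: 30.03
eef_pos: [657.1, 148.3, 78.0]
tcp_rot: [0.077, -0.697, 0.71, -0.064]
ft_force: [-0.6, -0.5, -0.3]
finger_gap: 60.0
30.03 [657.1 148.3  78. ] jaw -78.5 f [-0.6 -0.5 -0.3] gap 60.0
t: 30.45
eef_pos: [657.2, 148.3, 78.1]
tcp_rot: [0.077, -0.697, 0.71, -0.064]
ft_force: [-0.8, -0.2, -0.6]
finger_gap: 42.4
30.45 [657.2 148.3  78.1] jaw -78.5 f [-0.8 -0.2 -0.6] gap 42.4
```

```bash
python3 -m crank '[0,0,0.03,0,0.2, 0,0,0.07,0,0.2, -0.02,-0.02,0.1,0,0.2, -0.1356,-0.2927,0.1,-40.5,0.2, -0.1356,-0.2927,0.1,-40.5,0.2, -0.1356,-0.2927,0.1,-40.5,0.2, -0.1356,-0.2927,0.1,-40.5,0.2, -0.1356,-0.2927,0.1,-40.5,0.2, -0.1356,-0.2927,0.1,-40.5,0.2, -0.1356,-0.2927,0.1,-40.5,0.2, -0.1356,-0.2927,0.07,-40.5,0.2, -0.1356,-0.2927,0.04,-40.5,0.2, -0.1356,-0.2927,0.02,-40.5,0.2, -0.1356,-0.2927,0.02,-40.5,0.2, -0.1356,-0.2927,0.02,-40.5,0.2]' 40; python3 st.py;  python3 - <<'E'
from h import *
cap('wrist','w14')
E
```

```text
t: 31.7
eef_pos: [521.1, -144.2, 97.7]
tcp_rot: [-0.168, -0.68, 0.689, 0.186]
ft_force: [0.1, -0.4, -0.1]
finger_gap: 42.7
31.7 [ 521.1 -144.2   97.7] jaw -119.0 f [ 0.1 -0.4 -0.1] gap 42.7
```

View pics/w14.png

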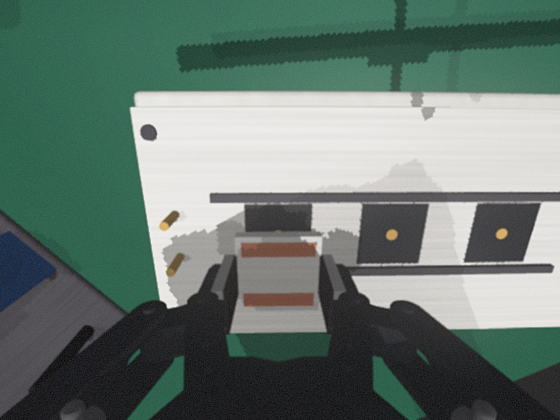

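```bash
python3 - <<'E'
from h import *
c=load('w14'); cv2.imwrite('pics/w14a.png',cv2.resize(c['img'][190:340,200:360],None,fx=4,fy=4,interpolation=cv2.INTER_CUBIC))
for p in((392,235),(502,234)): print(atz(c,*p,52))
print(dep(c,279,275),atz(c,279,275,106.6))
E
```

```text
[ 481.45490986 -214.75154871   52.        ]
[ 442.48614409 -285.00210251   52.        ]
[ 521.9412336  -144.58950522  105.42617478] [ 522.58375952 -144.9163502   106.6       ]
```

View pics/w14a.png

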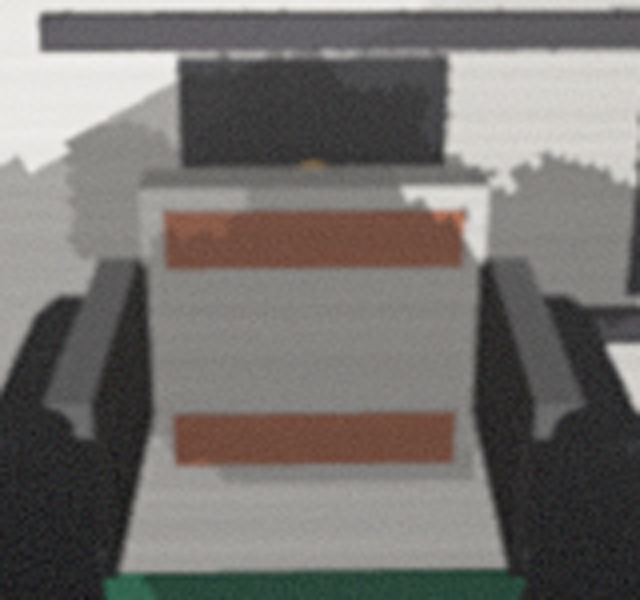

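```bash
python3 -m crank '[-0.0013,0.0007,-0.02,0,0.2, -0.0013,0.0007,-0.035,0,0.2, -0.0013,0.0007,-0.043,0,0.2, -0.0013,0.0007,-0.047,0,0.2, -0.0013,0.0007,-0.047,0,0.2, -0.0013,0.0007,-0.047,0,0.2]' 40; python3 st.py
```

```text
t: 32.25
eef_pos: [521.5, -143.6, 52.7]
tcp_rot: [-0.169, -0.68, 0.689, 0.185]
ft_force: [-0.1, -0.7, -0.5]
finger_gap: 42.9
32.25 [ 521.5 -143.6   52.7] jaw -119.0 f [-0.1 -0.7 -0.5] gap 42.9
```

```bash
python3 -m crank '[-0.0017,0,-0.0015,0,0.2, -0.0017,0,-0.003,0,0.2, -0.0017,0,-0.0035,0,0.2, -0.0017,0,-0.0035,0,0.2]' 40; python3 st.py
```

```text
t: 32.58
eef_pos: [520.4, -143.8, 50.9]
tcp_rot: [-0.17, -0.68, 0.689, 0.184]
ft_force: [-2.9, 1.0, 11.6]
finger_gap: 42.7
32.58 [ 520.4 -143.8   50.9] jaw -119.0 f [-2.9  1.  11.6] gap 42.7
```

Contact. Release, rise, look.

```bash
python3 -m crank '[0,0,0.0005,0,-0.2, 0,0,0.0005,0,-0.3, 0,0,0.0005,0,-0.3, 0,0,0.0005,0,-0.3, 0,0,0.03,0,-0.4, 0,0,0.05,0,-0.4, 0,0,0.05,0,-0.4, 0,0,0.05,0,-0.4]' 40; python3 st.py;  python3 - <<'E'
from h import *
c=cap('wrist','w15'); cv2.imwrite('pics/w15a.png',cv2.resize(c['img'][170:290,200:520],None,fx=2.5,fy=5,interpolation=cv2.INTER_CUBIC))
E
```

```text
t: 33.25
eef_pos: [521.1, -144.0, 101.8]
tcp_rot: [-0.171, -0.68, 0.689, 0.183]
ft_force: [-0.4, 0.2, -1.3]
finger_gap: 59.6
33.25 [ 521.1 -144.   101.8] jaw -119.0 f [-0.4  0.2 -1.3] gap 59.6
```

View pics/w15a.png

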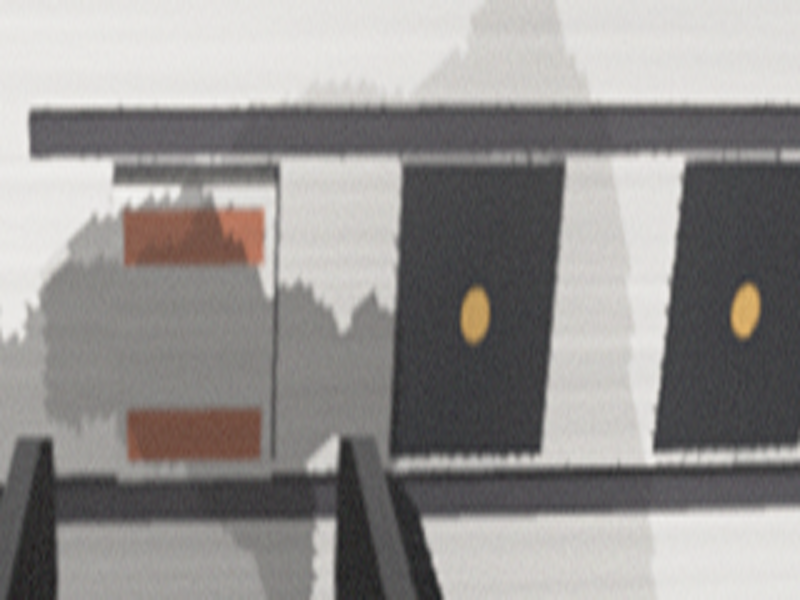

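```bash
python3 - <<'E'
from h import *
c=load('w15'); A=lambda x,y:(200+x/2.5,170+y/5)
n=np.array([.875,-.485]);r=np.array([.485,.875])
b=[atz(c,*A(*p),59)[:2] for p in((194,237),(194,434))]; B=(b[0]+b[1])/2
p2=atz(c,*A(475,315),52)[:2];p1=atz(c,*A(746,311),52)[:2]
print(B,p2,p1,'pitch',p2-p1); p3=p2+(p2-p1); d=B-p3; rr=(p2-p1)/np.linalg.norm(p2-p1); print('rowdir',np.degrees(np.arctan2(rr[1],rr[0])),'along',d@rr,'normal',d@np.array([rr[1],-rr[0]]))
# rails
for u in (194,475):
  q=[atz(c,*A(u,y),56)[:2] for y in(158,467 if u==194 else 460)]; print('railmid',np.mean(q,0),'sep',np.linalg.norm(q[0]-q[1]), 'b off',(B-np.mean(q,0))@n,(p2-np.mean(q,0))@n)
E
```

```text
[ 521.08928815 -143.8813354 ] [ 481.70541268 -214.63563205] [ 442.65830819 -284.94937322] pitch [39.04710449 70.31374117]
rowdir 60.95541263422505 along 0.5486511598837837 normal 0.08053406437912676
railmid [ 522.51121498 -144.72000975] sep 46.73236814870552 b off -1.6509430388963677 -1.7960001981624398
railmid [ 484.10444954 -213.97679209] sep 46.449220271968734 b off -1.6345627098031876 -1.7796198690692597
```

```bash
python3 -m crank '[0.144,0.204,0.06,40.5,-0.41, 0.144,0.204,0.06,40.5,-0.41, 0.144,0.204,0.06,40.5,-0.41, 0.144,0.204,0.06,40.5,-0.41, 0.144,0.204,0.06,40.5,-0.41, 0.144,0.204,0.06,40.5,-0.41, 0.144,0.204,0.06,40.5,-0.41, 0.144,0.204,0.06,40.5,-0.41, 0.12,0.346,0.04,40.5,-0.41, 0.12,0.346,0.03,40.5,-0.41, 0.12,0.346,0.02,40.5,-0.41, 0.12,0.346,0.02,40.5,-0.41, 0.12,0.346,0.02,40.5,-0.41, 0.12,0.346,0.02,40.5,-0.41]' 40; python3 st.py;  python3 - <<'E'
from h import *
c=cap('wrist','w16')
E
```

```text
t: 34.47
eef_pos: [638.5, 202.4, 118.6]
tcp_rot: [0.078, -0.697, 0.71, -0.065]
ft_force: [-0.3, -1.5, -0.4]
finger_gap: 60.0
34.47 [638.5 202.4 118.6] jaw -78.4 f [-0.3 -1.5 -0.4] gap 60.0
```

View pics/w16.png

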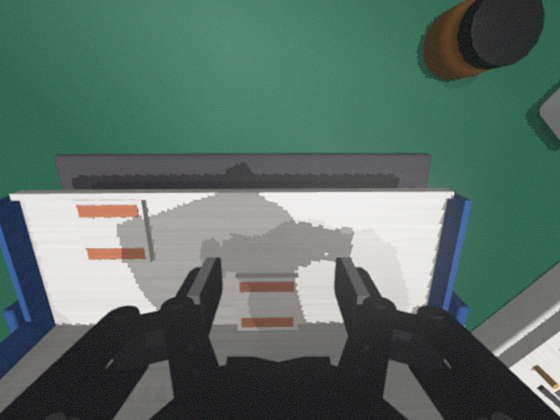

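```bash
python3 - <<'E'
from h import *
c=load('w16')
X=np.array([.9796,.2011]);Y=np.array([-.2011,.9796]);P=np.array([564.1,214.3])
for p in((267,287),(267,323),(267,305)):
    m=atz(c,*p,87)[:2]; print(m,(m-P)@X,(m-P)@Y)
s=np.array([638.5,202.4]); print((s-P)@X,(s-P)@Y)
E
```

```text
[605.3296156  202.44535611] 38.004562559301476 -19.904084855491888
[575.39198491 196.69075475] 7.520409202251739 -19.520834814848445
[590.74169518 199.64061451] 23.150202174452428 -19.71797892274377
70.48914999999998 -26.61908
```

```bash
python3 -m crank '[-0.0229,0.0023,0,0,-0.41, -0.0229,0.0023,-0.01,0,-0.41, -0.0229,0.0023,-0.025,0,-0.41, -0.0229,0.0023,-0.036,0,-0.41, -0.0229,0.0023,-0.039,0,-0.41, -0.0229,0.0023,-0.039,0,-0.41]' 30; python3 st.py
```

```text
t: 35.02
eef_pos: [616.7, 200.8, 79.1]
tcp_rot: [0.076, -0.696, 0.711, -0.063]
ft_force: [-0.1, 0.0, 0.4]
finger_gap: 60.2
35.02 [616.7 200.8  79.1] jaw -78.7 f [-0.1  0.   0.4] gap 60.2
```

```bash
python3 -m crank '[-0.001,0.004,0,0,-0.3, -0.001,0.004,0,0,0.2, -0.001,0.004,0,0,0.2, -0.001,0.004,0,0,0.2, -0.001,0.004,0,0,0.2, -0.001,0.004,0,0,0.2]' 30; python3 st.py
```

```text
t: 35.52
eef_pos: [616.1, 205.3, 79.9]
tcp_rot: [0.076, -0.696, 0.711, -0.064]
ft_force: [-0.7, 0.5, 5.0]
finger_gap: 41.5
35.52 [616.1 205.3  79.9] jaw -78.7 f [-0.7  0.5  5. ] gap 41.5
```

```bash
python3 -m crank '[0.01,0.002,0,0,0.2, 0.02,0.004,0,0,0.2, 0.03,0.006,0,0,0.2, 0.037,0.0076,0,0,0.2, 0.037,0.0076,0,0,0.2, 0.037,0.0076,0,0,-0.35, 0.037,0.0076,0,0,-0.35, 0.037,0.0076,0,0,-0.35, 0.037,0.0076,0.02,0,-0.4, 0.037,0.0076,0.04,0,-0.41, 0.037,0.0076,0.04,0,-0.41]' 30; python3 st.py;python3 - <<'E'
from h import *
c=cap('wrist','w17')
E
```

```text
t: 36.43
eef_pos: [654.7, 213.8, 124.2]
tcp_rot: [0.074, -0.697, 0.71, -0.066]
ft_force: [1.1, 0.4, 0.4]
finger_gap: 59.9
36.43 [654.7 213.8 124.2] jaw -78.7 f [1.1 0.4 0.4] gap 59.9
```

View pics/w17.png

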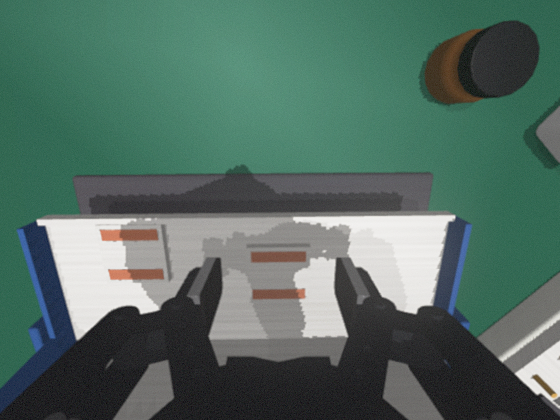

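```bash
python3 - <<'E'
from h import *
c=load('w17')
X=np.array([.9796,.2011]);Y=np.array([-.2011,.9796]);P=np.array([564.1,214.3])
for q in (((277.5,257),(277.5,294)),((129,235.5),(136,274))):
    m=np.mean([atz(c,*p,87)[:2] for p in q],0); print(m,(m-P)@X,(m-P)@Y)
s=np.array([654.7,213.8]); print((s-P)@X,(s-P)@Y)
E
```

```text
[628.55971918 207.92792196] 61.86331601869232 -19.204937174312956
[625.77012577 307.98917669] 79.25294863868943 79.37605519732514
88.65121000000002 -18.709460000000004
```

```bash
python3 -m crank '[-0.0264,-0.0056,0,0,-0.41, -0.0264,-0.0056,-0.015,0,-0.41, -0.0264,-0.0056,-0.035,0,-0.41, -0.0264,-0.0056,-0.043,0,-0.41, -0.0264,-0.0056,-0.046,0,-0.41, -0.0264,-0.0056,-0.046,0,-0.41, -0.0264,-0.0056,-0.046,0,-0.41]' 40; python3 st.py; python3 -m crank '[0,0,0,0,0.2, 0,0,0,0,0.2, 0,0,0,0,0.2, 0,0,0,0,0.2, 0,0,0,0,0.2]' 40; python3 st.py
```

```text
t: 37.07
eef_pos: [627.9, 208.0, 76.5]
tcp_rot: [0.075, -0.697, 0.71, -0.065]
ft_force: [0.3, 0.3, 1.3]
finger_gap: 60.0
37.07 [627.9 208.   76.5] jaw -78.7 f [0.3 0.3 1.3] gap 60.0
t: 37.48
eef_pos: [628.5, 208.8, 77.5]
tcp_rot: [0.074, -0.697, 0.71, -0.066]
ft_force: [-0.6, 1.4, 5.9]
finger_gap: 42.2
37.48 [628.5 208.8  77.5] jaw -78.6 f [-0.6  1.4  5.9] gap 42.2
```

```bash
python3 -m crank '[0.005,0,0.03,0,0.2, 0.01,0,0.07,0,0.2, 0.03,-0.15,0.1,0,0.2, 0.03,-0.15,0.1,0,0.2, 0.03,-0.15,0.1,-10,0.2, 0.03,-0.15,0.1,-15,0.2, -0.1473,-0.4231,0.1,-40.3,0.2, -0.1473,-0.4231,0.1,-40.3,0.2, -0.1473,-0.4231,0.1,-40.3,0.2, -0.1473,-0.4231,0.1,-40.3,0.2, -0.1473,-0.4231,0.1,-40.3,0.2, -0.1473,-0.4231,0.1,-40.3,0.2, -0.1473,-0.4231,0.1,-40.3,0.2, -0.1473,-0.4231,0.06,-40.3,0.2, -0.1473,-0.4231,0.02,-40.3,0.2, -0.1473,-0.4231,0.02,-40.3,0.2, -0.1473,-0.4231,0.02,-40.3,0.2]' 40; python3 st.py;  python3 - <<'E'
from h import *
cap('wrist','w18')
c=load('w18'); cv2.imwrite('pics/w18a.png',cv2.resize(c['img'][170:340,80:480],None,fx=2,fy=3.5,interpolation=cv2.INTER_CUBIC))
E
```

```text
t: 38.9
eef_pos: [478.8, -213.8, 95.2]
tcp_rot: [-0.169, -0.68, 0.689, 0.185]
ft_force: [0.6, -0.1, 0.5]
finger_gap: 42.2
38.9 [ 478.8 -213.8   95.2] jaw -119.0 f [ 0.6 -0.1  0.5] gap 42.2
```

View pics/w18a.png

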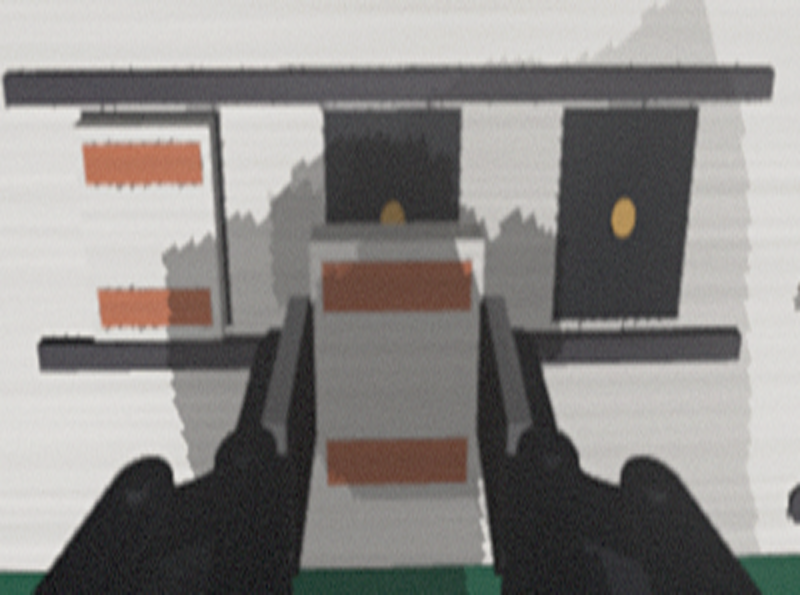

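```bash
cat > pl.py <<'E'
from h import *
def go(f,A,strips,ztop,dots):
    c=load(f)
    B=np.mean([atz(c,*A(*p),ztop)[:2] for p in strips],0); print('board',B,'depth z',[round(dep(c,*A(*p))[2],1) for p in strips])
    r=np.array([.485,.875]);n=np.array([.875,-.485])
    for d in dots:
        q=atz(c,*A(*d),52)[:2]; print('dot',q,'shift',q-B,'along',(q-B)@r,'norm',(q-B)@n)
E
python3 - <<'E'
from pl import *
go('w18',lambda x,y:(80+x/2,170+y/3.5),[(397,286),(397,461)],104.7,[(393,216),(623,217)])
E
```

```text
board [ 479.44695847 -213.74064794] depth z [np.float64(102.1), np.float64(104.1)]
dot [ 482.57495618 -215.08579626] shift [ 3.1279977  -1.34514832] along 0.34007410719436426 norm 3.3893949255904445
dot [ 443.10487878 -284.52700029] shift [-36.34207969 -70.78635236] along -79.56396696145517 norm 2.5320611635864427
```

```bash
python3 -m crank '[0.0024,-0.0009,-0.02,0,0.2, 0.0024,-0.0009,-0.035,0,0.2, 0.0024,-0.0009,-0.041,0,0.2, 0.0024,-0.0009,-0.0435,0,0.2, 0.0024,-0.0009,-0.0435,0,0.2, 0.0024,-0.0009,-0.0435,0,0.2]' 40; python3 st.py
```

```text
t: 39.45
eef_pos: [484.4, -214.0, 54.9]
tcp_rot: [-0.17, -0.68, 0.689, 0.183]
ft_force: [0.0, 0.8, 0.8]
finger_gap: 42.5
39.45 [ 484.4 -214.    54.9] jaw -118.9 f [0.  0.8 0.8] gap 42.5
```

```bash
python3 -m crank '[-0.0032,-0.0007,-0.0015,0,0.2, -0.0032,-0.0007,-0.0015,0,0.2, -0.0032,-0.0007,-0.0015,0,0.2]' 40; python3 st.py
```

```text
t: 39.7
eef_pos: [481.3, -215.0, 54.0]
tcp_rot: [-0.17, -0.68, 0.689, 0.183]
ft_force: [-0.3, -0.4, -0.3]
finger_gap: 42.7
39.7 [ 481.3 -215.    54. ] jaw -118.9 f [-0.3 -0.4 -0.3] gap 42.7
```

```bash
python3 -m crank '[0,0.0003,-0.002,0,0.2, 0,0.0003,-0.004,0,0.2, 0,0.0003,-0.0045,0,0.2, 0,0.0003,-0.0045,0,0.2]' 40; python3 st.py
```

```text
t: 40.03
eef_pos: [481.6, -214.8, 50.7]
tcp_rot: [-0.17, -0.68, 0.689, 0.182]
ft_force: [-4.4, 1.9, 15.3]
finger_gap: 42.2
40.03 [ 481.6 -214.8   50.7] jaw -118.9 f [-4.4  1.9 15.3] gap 42.2
```

```bash
python3 -m crank '[0,0,0.001,0,-0.2, 0,0,0.001,0,-0.3, 0,0,0.001,0,-0.3, 0,0,0.001,0,-0.3, 0,0,0.03,0,-0.4, 0,0,0.05,0,-0.4, 0,0,0.05,0,-0.4, 0,0,0.05,0,-0.4]' 40; python3 st.py;  python3 - <<'E'
from h import *
c=cap('wrist','w19'); cv2.imwrite('pics/w19a.png',cv2.resize(c['img'][170:290,100:420],None,fx=2.5,fy=5,interpolation=cv2.INTER_CUBIC))
E
```

```text
t: 40.7
eef_pos: [482.3, -215.0, 101.5]
tcp_rot: [-0.171, -0.68, 0.689, 0.182]
ft_force: [-0.1, -0.2, -0.3]
finger_gap: 59.6
40.7 [ 482.3 -215.   101.5] jaw -118.9 f [-0.1 -0.2 -0.3] gap 59.6
```

View pics/w19a.png

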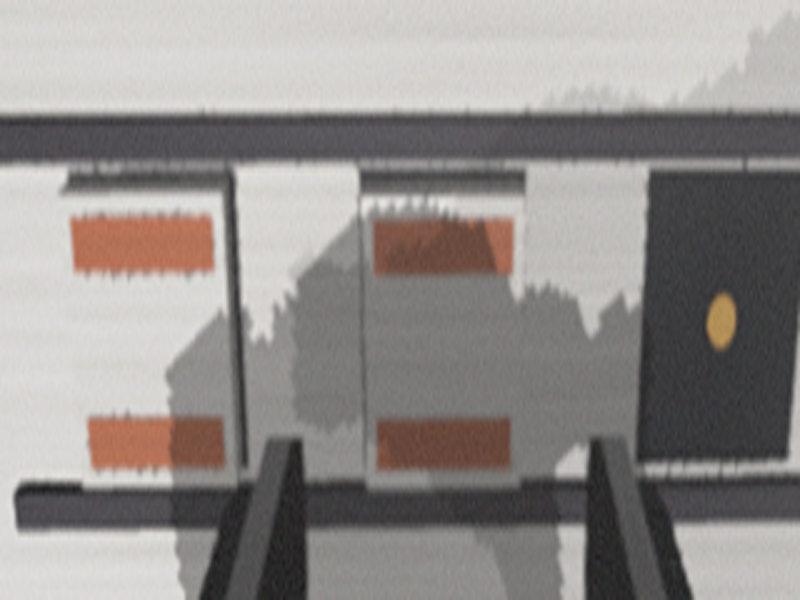

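```bash
python3 - <<'E'
from pl import *
A=lambda x,y:(100+x/2.5,170+y/5)
go('w19',A,[(443.5,246),(443.5,444)],59,[(722,321)])
go('w19',A,[(143,244),(157,443)],59,[(722,321)])
E
```

```text
board [ 481.2735874  -214.32584536] depth z [np.float64(58.8), np.float64(59.8)]
dot [ 442.81786988 -284.76850155] shift [-38.45571751 -70.44265619] along -80.28834716397813 norm 0.5159354300708378
board [ 520.9226159 -143.9775929] depth z [np.float64(59.5), np.float64(58.4)]
dot [ 442.81786988 -284.76850155] shift [ -78.10474602 -140.79090865] along -161.07284688777872 norm -0.058062068941801104
```

```bash
python3 -m crank '[0.183,0.275,0.06,40.3,-0.41, 0.183,0.275,0.06,40.3,-0.41, 0.183,0.275,0.06,40.3,-0.41, 0.183,0.275,0.06,40.3,-0.41, 0.183,0.275,0.06,40.3,-0.41, 0.183,0.275,0.06,40.3,-0.41, 0.183,0.275,0.06,40.3,-0.41, 0.183,0.275,0.06,40.3,-0.41, 0.183,0.275,0.06,40.3,-0.41, 0.143,0.523,0.06,40.3,-0.41, 0.143,0.523,0.06,40.3,-0.41, 0.143,0.523,0.06,40.3,-0.41, 0.143,0.523,0.06,40.3,-0.41, 0.143,0.523,0.05,40.3,-0.41, 0.143,0.523,0.03,40.3,-0.41, 0.143,0.523,0.02,40.3,-0.41, 0.143,0.523,0.02,40.3,-0.41, 0.143,0.523,0.02,40.3,-0.41]' 40; python3 st.py;  python3 - <<'E'
from h import *
c=cap('wrist','w20')
E
```

```text
t: 42.25
eef_pos: [623.2, 307.7, 117.9]
tcp_rot: [0.076, -0.696, 0.711, -0.065]
ft_force: [0.7, 0.2, 0.9]
finger_gap: 60.1
42.25 [623.2 307.7 117.9] jaw -78.5 f [0.7 0.2 0.9] gap 60.1
```

View pics/w20.png

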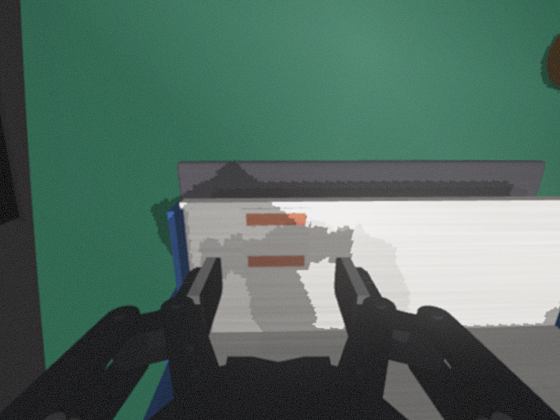

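```bash
python3 -m crank '[0.0023,0.0005,-0.015,0,-0.41, 0.0023,0.0005,-0.03,0,-0.41, 0.0023,0.0005,-0.037,0,-0.41, 0.0023,0.0005,-0.0395,0,-0.41, 0.0023,0.0005,-0.0395,0,-0.41, 0.0023,0.0005,-0.0395,0,-0.41]' 40; python3 st.py; python3 -m crank '[0,0,0,0,0.2, 0,0,0,0,0.2, 0,0,0,0,0.2, 0,0,0,0,0.2, 0,0,0,0,0.2]' 40; python3 st.py
```

```text
t: 42.8
eef_pos: [627.4, 306.7, 80.4]
tcp_rot: [0.074, -0.697, 0.71, -0.065]
ft_force: [0.5, 0.3, 0.7]
finger_gap: 60.1
42.8 [627.4 306.7  80.4] jaw -78.7 f [0.5 0.3 0.7] gap 60.1
t: 43.22
eef_pos: [628.1, 307.0, 81.8]
tcp_rot: [0.073, -0.697, 0.71, -0.066]
ft_force: [-0.5, -1.6, 6.8]
finger_gap: 41.5
43.22 [628.1 307.   81.8] jaw -78.7 f [-0.5 -1.6  6.8] gap 41.5
```

```bash
python3 -m crank '[0,0,0,0,-0.3, 0,0,0,0,-0.3, 0,0,0,0,-0.3, -0.002,0.001,-0.002,0,-0.3, -0.002,0.001,-0.0045,0,-0.3, -0.002,0.001,-0.0045,0,-0.3]' 40; python3 st.py; python3 -m crank '[0,0,0,0,0.2, 0,0,0,0,0.2, 0,0,0,0,0.2, 0,0,0,0,0.2, 0,0,0,0,0.2]' 40; python3 st.py
```

```text
t: 43.72
eef_pos: [625.5, 307.9, 76.3]
tcp_rot: [0.074, -0.697, 0.71, -0.066]
ft_force: [0.4, -0.0, -0.8]
finger_gap: 55.7
43.72 [625.5 307.9  76.3] jaw -78.7 f [ 0.4 -0.  -0.8] gap 55.7
t: 44.13
eef_pos: [625.5, 308.0, 76.4]
tcp_rot: [0.074, -0.697, 0.71, -0.066]
ft_force: [-0.7, 1.4, 0.6]
finger_gap: 42.4
44.13 [625.5 308.   76.4] jaw -78.7 f [-0.7  1.4  0.6] gap 42.4
```

```bash
python3 -m crank '[0.005,0,0.03,0,0.2, 0.01,0,0.07,0,0.2, 0.04,-0.248,0.1,0,0.2, 0.04,-0.248,0.1,0,0.2, 0.04,-0.248,0.1,0,0.2, 0.04,-0.248,0.1,0,0.2, 0.04,-0.248,0.1,-5,0.2, 0.04,-0.248,0.1,-12,0.2, -0.183,-0.5925,0.1,-40.3,0.2, -0.183,-0.5925,0.1,-40.3,0.2, -0.183,-0.5925,0.1,-40.3,0.2, -0.183,-0.5925,0.1,-40.3,0.2, -0.183,-0.5925,0.1,-40.3,0.2, -0.183,-0.5925,0.1,-40.3,0.2, -0.183,-0.5925,0.1,-40.3,0.2, -0.183,-0.5925,0.1,-40.3,0.2, -0.183,-0.5925,0.1,-40.3,0.2, -0.183,-0.5925,0.06,-40.3,0.2, -0.183,-0.5925,0.03,-40.3,0.2, -0.183,-0.5925,0.03,-40.3,0.2]' 40; python3 st.py;  python3 - <<'E'
from h import *
cap('wrist','w21')
c=load('w21'); cv2.imwrite('pics/w21a.png',cv2.resize(c['img'][170:340,80:480],None,fx=2,fy=3.5,interpolation=cv2.INTER_CUBIC))
E
```

```text
t: 45.8
eef_pos: [436.6, -285.7, 101.0]
tcp_rot: [-0.169, -0.679, 0.689, 0.188]
ft_force: [-0.4, 0.6, -1.1]
finger_gap: 42.4
45.8 [ 436.6 -285.7  101. ] jaw -119.3 f [-0.4  0.6 -1.1] gap 42.4
```

View pics/w21a.png

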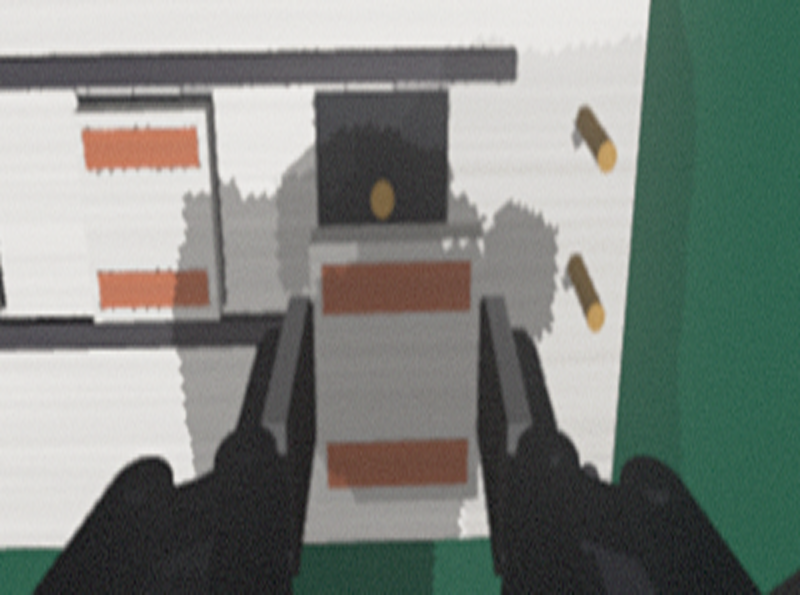

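```bash
python3 - <<'E'
from pl import *
A=lambda x,y:(80+x/2,170+y/3.5)
go('w21',A,[(397,288),(398,464)],111,[(382,199)])
E
```

```text
board [ 437.083843   -285.74588627] depth z [np.float64(108.7), np.float64(109.3)]
dot [ 443.15102084 -284.36922849] shift [6.06717784 1.37665779] along 4.1471568163863015 norm 4.641101584782294
```

```bash
python3 -m crank '[0.006,0.0014,-0.01,0.3,0.2, 0.006,0.0014,-0.025,0.3,0.2, 0.006,0.0014,-0.038,0.3,0.2, 0.006,0.0014,-0.044,0.3,0.2, 0.006,0.0014,-0.044,0.3,0.2, 0.006,0.0014,-0.044,0.3,0.2]' 40; python3 st.py
```

```text
t: 46.35
eef_pos: [446.5, -282.2, 60.5]
tcp_rot: [-0.167, -0.68, 0.689, 0.184]
ft_force: [0.4, 0.2, 0.2]
finger_gap: 42.5
46.35 [ 446.5 -282.2   60.5] jaw -118.7 f [0.4 0.2 0.2] gap 42.5
```

```bash
python3 -m crank '[-0.0038,-0.0022,-0.003,-0.3,0.2, -0.0038,-0.0022,-0.006,-0.3,0.2, -0.0038,-0.0022,-0.006,-0.3,0.2, -0.0038,-0.0022,-0.006,-0.3,0.2]' 40; python3 st.py
```

```text
t: 46.68
eef_pos: [442.7, -284.5, 54.8]
tcp_rot: [-0.169, -0.68, 0.689, 0.185]
ft_force: [0.0, -0.1, -0.3]
finger_gap: 42.8
46.68 [ 442.7 -284.5   54.8] jaw -119.0 f [ 0.  -0.1 -0.3] gap 42.8
```

```bash
python3 -m crank '[0,0,-0.003,0,0.2, 0,0,-0.005,0,0.2, 0,0,-0.0055,0,0.2, 0,0,-0.0055,0,0.2]' 40; python3 st.py
```

```text
t: 47.02
eef_pos: [443.0, -284.7, 50.8]
tcp_rot: [-0.17, -0.68, 0.689, 0.185]
ft_force: [-4.6, 2.1, 18.7]
finger_gap: 42.5
47.02 [ 443.  -284.7   50.8] jaw -119.0 f [-4.6  2.1 18.7] gap 42.5
```

```bash
python3 -m crank '[0,0,0.001,0,-0.2, 0,0,0.001,0,-0.3, 0,0,0.001,0,-0.3, 0,0,0.001,0,-0.3, 0,0,0.03,0,-0.4, 0,0,0.07,0,-0.4, 0,0,0.1,0,-0.4, 0,0,0.1,0,-0.4, 0,0,0.1,0,-0.4]' 40; python3 st.py;  python3 - <<'E'
from h import *
c=cap('wrist','w22'); cv2.imwrite('pics/w22a.png',cv2.resize(c['img'][130:290,60:420],None,fx=2.2,fy=3.7,interpolation=cv2.INTER_CUBIC))
E
```

```text
t: 47.77
eef_pos: [444.0, -285.3, 152.5]
tcp_rot: [-0.171, -0.68, 0.689, 0.184]
ft_force: [0.7, 0.3, -0.8]
finger_gap: 59.7
47.77 [ 444.  -285.3  152.5] jaw -119.1 f [ 0.7  0.3 -0.8] gap 59.7
```

View pics/w22a.png

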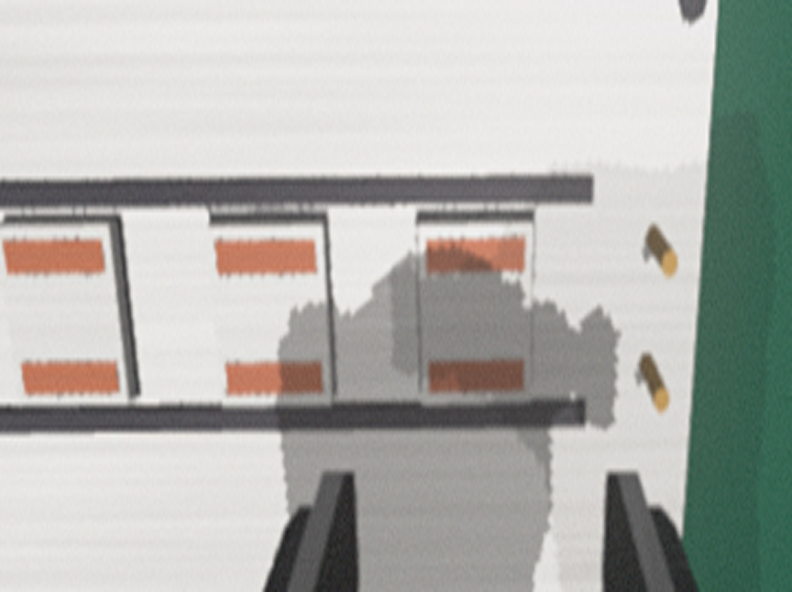

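```bash
python3 -m crank '[0.01,0.05,0.05,7,0.1, 0.12,0.5,0.148,130.8,0.1, 0.12,0.5,0.148,130.8,0.1, 0.12,0.5,0.148,130.8,0.1, 0.12,0.5,0.148,130.8,0.1, 0.12,0.5,0.148,130.8,0.1, 0.12,0.5,0.148,130.8,0.1, 0.12,0.5,0.148,130.8,0.1, 0.12,0.5,0.148,130.8,0.1, 0.12,0.5,0.148,130.8,0.1, 0.12,0.5,0.148,130.8,0.1, 0.12,0.5,0.148,130.8,0.1, 0.12,0.5,0.148,130.8,0.1, 0.12,0.5,0.148,130.8,0.1, 0.12,0.5,0.148,130.8,0.1, 0.12,0.5,0.148,130.8,0.1, 0.12,0.5,0.148,130.8,0.1, 0.12,0.5,0.148,130.8,0.1, 0.12,0.5,0.148,130.8,0.1, 0.12,0.5,0.148,130.8,0.1]' 60; python3 st.py;  python3 - <<'E'
from h import *
c=cap('wrist','w23'); cap('top','t23')
E
```

```text
t: 49.48
eef_pos: [562.5, 214.8, 296.9]
tcp_rot: [-0.549, 0.438, -0.454, 0.549]
ft_force: [0.6, 0.0, -0.3]
finger_gap: 38.5
49.48 [562.5 214.8 296.9] jaw 11.8 f [ 0.6  0.  -0.3] gap 38.5
```

View pics/w23.png

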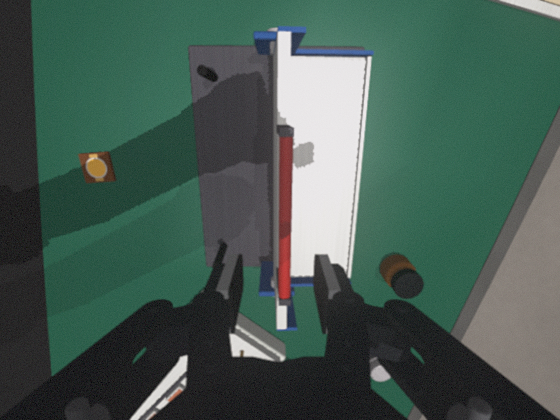

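```bash
python3 -m crank '[0.001,0.0003,-0.03,0,0.1, 0.001,0.0003,-0.055,0,0.1, 0.001,0.0003,-0.075,0,0.1, 0.001,0.0003,-0.077,0,0.1, 0.001,0.0003,-0.077,0,0.1, 0.001,0.0003,-0.077,0,1, 0.001,0.0003,-0.077,0,1, 0.001,0.0003,-0.077,0,1, 0.001,0.0003,-0.077,0,1, 0.001,0.0003,-0.077,0,1]' 60; python3 st.py
```

```text
t: 50.42
eef_pos: [565.5, 216.1, 222.5]
tcp_rot: [-0.546, 0.438, -0.456, 0.55]
ft_force: [5.5, 2.4, 2.9]
finger_gap: 7.3
50.42 [565.5 216.1 222.5] jaw 11.6 f [5.5 2.4 2.9] gap 7.3
```

```bash
python3 -m crank '[-0.009,-0.0018,-0.0003,0,1, -0.0177,-0.0036,-0.0011,0,1, -0.035,-0.0072,-0.0043,0,1, -0.0518,-0.0106,-0.0097,0,1, -0.068,-0.014,-0.017,0,1, -0.083,-0.017,-0.0263,0,1, -0.097,-0.0199,-0.0373,0,1, -0.1095,-0.0225,-0.05,0,1, -0.1204,-0.0247,-0.0641,0,1, -0.1297,-0.0266,-0.0794,0,1, -0.137,-0.0281,-0.0958,0,1, -0.1423,-0.0292,-0.1129,0,1, -0.1457,-0.0299,-0.1306,0,1, -0.1467,-0.0301,-0.1425,0,1, -0.147,-0.0302,-0.15,0,1, -0.147,-0.0302,-0.154,0,1, -0.147,-0.0302,-0.156,0,1, -0.147,-0.0302,-0.156,0,1]' 60; python3 st.py
```

```text
t: 51.92
eef_pos: [417.0, 185.6, 67.5]
tcp_rot: [-0.547, 0.438, -0.456, 0.549]
ft_force: [-9.4, -2.8, 16.7]
finger_gap: 7.3
51.92 [417.  185.6  67.5] jaw 11.6 f [-9.4 -2.8 16.7] gap 7.3
```

```bash
python3 -m crank '[0,0,-0.002,0,1, 0,0,-0.002,0,1, 0,0,0,0,0.2, 0,0,0,0,0.2, 0,0,0,0,0.2, 0,0,0.001,0,0.2, 0,0,0.03,0,0.2, 0,0,0.07,0,0.2, 0,0,0.11,0,0.2, 0,0,0.15,0,0.2, 0,0,0.19,0,0.2, 0,0,0.22,0,-0.3, 0,0,0.22,0,-0.3]' 60; python3 - <<'E'
from h import *
c=cap('wrist','w24');cap('top','t24')
P=np.array([dep(c,u,v) for u in range(325,370,5) for v in range(80,200,10)]); 
X=np.array([.9796,.2011])
d=(P[:,:2]-[564.1,214.3])@X; print(np.polyfit(d,P[:,2],1))
E
python3 st.py
```

```text
t: 53.0
eef_pos: [419.3, 187.3, 293.5]
tcp_rot: [-0.544, 0.436, -0.458, 0.552]
ft_force: [0.4, 0.5, 0.5]
finger_gap: 55.2
[-0.90305859 28.36985391]
53.1 [417.5 185.6 288.5] jaw 11.6 f [-0.3  0.1  0.5] gap 55.7
```

View pics/w24.png

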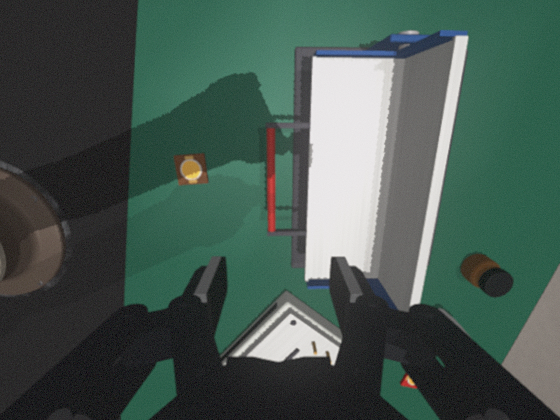

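```bash
python3 - <<'E'
from h import *
c=load('t24'); cv2.imwrite('pics/t24a.png',cv2.resize(c['img'][145:320,240:440],None,fx=4,fy=3.4,interpolation=cv2.INTER_CUBIC)[:600])
E
```

```text
(no output)
```

View pics/t24a.png

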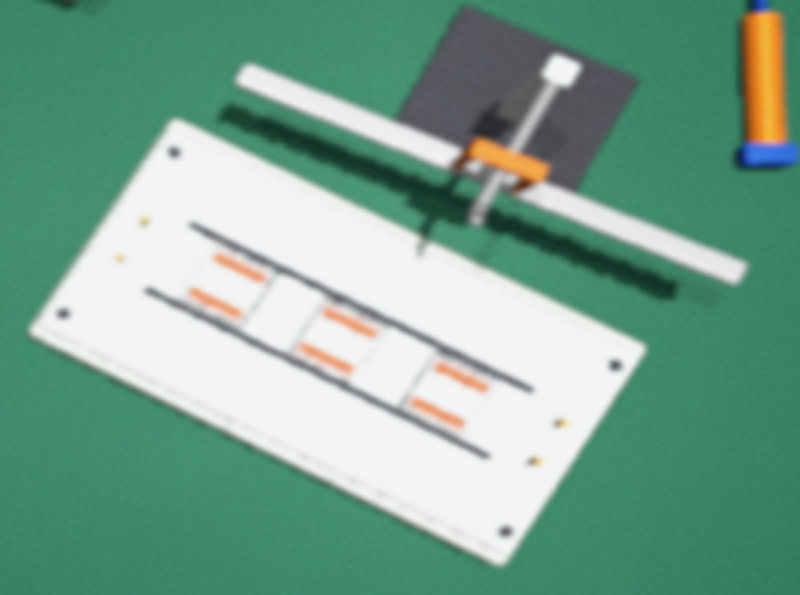

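```bash
python3 - <<'E'
from h import *
X=np.array([.9796,.2011])
for f,us in (('w24',(318,358)),('w2',(322,362))):
    c=load(f); P=np.array([dep(c,u,v) for u in range(*us,2) for v in range(80,240,5)])
    d=(P[:,:2]-[564.1,214.3])@X; m=(d<-15)&(d>-92)&(abs(P[:,2]-80)<15); print(f,m.sum(),np.polyfit(d[m],P[m,2],1),np.median(P[m,2]))
# hook + loop from top and scene/wrist
t=load('t24'); w=load('w3'); s=load('s4')
T=lambda x,y:(240+x/4,145+y/3.4); W=lambda x,y:(150+x/3.3,190+y/5)
a,b=[tri(ray(t,*T(*p)),ray(w,*W(*q))) for p,q in(((472,150),(320,332)),((547,170),(438,323)))]
print('loop ends',a,b,(a[0]+b[0])/2, np.degrees(np.arctan2(*(b[0]-a[0])[:2][::-1])))
for p,q in(((240,75),(28,255)),((745,272),(752,160))): print('bar end',tri(ray(t,*T(*p)),ray(w,*W(*q))))
print('tip',tri(ray(t,*T(477,218)),ray(w,*W(368,165))),'column',tri(ray(t,*T(561,71)),ray(w,*W(393,548))))
E
```

```text
w24 618 [-1.02712227e-03  7.99463871e+01] 80.0423718209145
w2 637 [-9.34267252e-03  8.01100295e+01] 80.71101183855961
loop ends (array([ 587.81504679, -288.45740581,  242.93838809]), np.float64(39.64753893371904)) (array([ 592.32747693, -292.59871866,  237.89294388]), np.float64(43.498563878222654)) [ 590.07126186 -290.52806224  240.41566598] -42.544365147828394
bar end (array([ 516.27853585, -141.65319601,  642.87294756]), np.float64(128.63750802784799))
bar end (array([ 464.17922231, -264.39446598,  633.55410587]), np.float64(126.45167483378673))
tip (array([ 560.9493951 , -280.5053475 ,  204.52366572]), np.float64(1.984890243500109)) column (array([ 659.3660444 , -327.9673649 ,  197.83766943]), np.float64(1.3976614717177385))
```

```bash
python3 - <<'E'
from h import *
t=load('t24'); w=load('w3')
T=lambda x,y:(240+x/4,145+y/3.4); W=lambda x,y:(150+x/3.3,190+y/5)
a,b=[tri(ray(t,*T(*p)),ray(w,*W(*q))) for p,q in(((472,150),(438,322)),((547,170),(320,338)))]
print('loop ends',a,b,(a[0]+b[0])/2, np.degrees(np.arctan2(*(a[0]-b[0])[:2][::-1])))
e=[tri(ray(t,*T(*p)),ray(w,*W(*q))) for p,q in(((242,75),(754,163)),((743,272),(28,257)))]
print('bar',e,(e[0][0]+e[1][0])/2,np.linalg.norm(e[0][0]-e[1][0]),np.degrees(np.arctan2(*(e[0][0]-e[1][0])[:2][::-1])))
E
```

```text
loop ends (array([ 604.06524067, -276.28886798,  215.3812531 ]), np.float64(1.2968405494387865)) (array([ 593.6296701 , -320.9634993 ,  196.85815418]), np.float64(0.7728723117412972)) [ 598.84745539 -298.62618364  206.11970364] 76.85200337911931
bar [(array([ 664.45745547, -150.60555217,  134.65706412]), np.float64(0.028668535860469233)), (array([ 532.45683136, -450.60628187,  118.67567132]), np.float64(1.701449546119672))] [ 598.45714341 -300.60591702  126.66636772] 328.14632026289354 66.2504570177099
```

```bash
python3 -m crank '[0.243,-0.512,0.05,54.4,-0.45, 0.243,-0.512,0.05,54.4,-0.45, 0.243,-0.512,0.05,54.4,-0.45, 0.243,-0.512,0.05,54.4,-0.45, 0.243,-0.512,0.05,54.4,-0.45, 0.243,-0.512,0.05,54.4,-0.45, 0.243,-0.512,0.05,54.4,-0.45, 0.243,-0.512,0.05,54.4,-0.45, 0.243,-0.512,0.05,54.4,-0.45, 0.243,-0.512,0.05,54.4,-0.45, 0.243,-0.512,0.05,54.4,-0.45, 0.243,-0.512,0.05,54.4,-0.45, 0.243,-0.512,0.05,54.4,-0.45, 0.243,-0.512,0.05,54.4,-0.45, 0.243,-0.512,0.05,54.4,-0.45, 0.243,-0.512,0.05,54.4,-0.45, 0.243,-0.512,0.05,54.4,-0.45, 0.243,-0.512,0.05,54.4,-0.45]' 60; python3 - <<'E'
from h import *
c=cap('wrist','w25'); cv2.imwrite('pics/w25a.png',cv2.resize(c['img'][80:290,180:400],None,fx=3.5,fy=2.8,interpolation=cv2.INTER_CUBIC))
E
python3 st.py
```

```text
t: 54.6
eef_pos: [660.4, -324.8, 336.4]
tcp_rot: [-0.685, 0.14, -0.153, 0.698]
ft_force: [0.7, 1.2, 0.6]
finger_gap: 61.6
54.65 [ 660.4 -324.5  337.3] jaw 66.1 f [-0.3  0.2 -0. ] gap 61.8
```

View pics/w25.png

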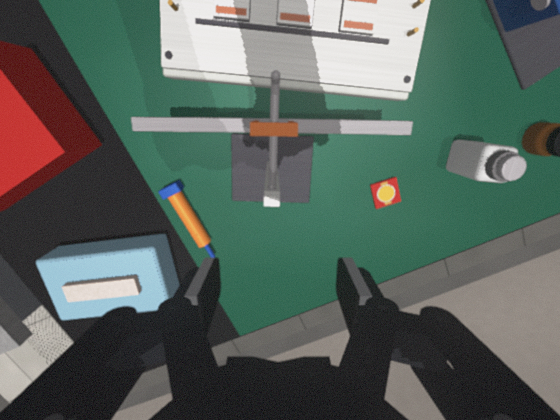

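View pics/w25a.png

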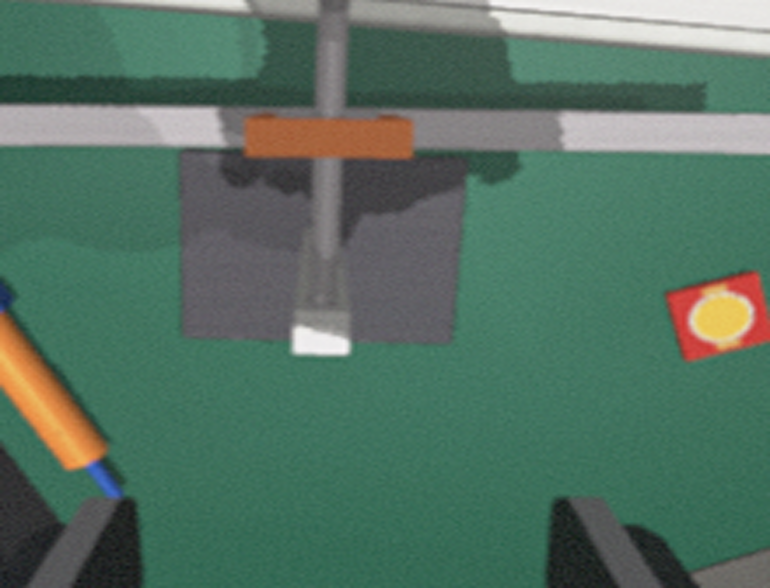

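```bash
python3 - <<'E'
from h import *
t=load('t24'); w=load('w25'); w3=load('w3')
T=lambda x,y:(240+x/4,145+y/3.4); W=lambda x,y:(150+x/3.3,190+y/5); V=lambda x,y:(180+x/3.5,80+y/2.8)
print('depth loop',[np.round(dep(w,*V(x,137)),1) for x in(270,300,370,400)],'bar',[np.round(dep(w,u,v),1) for u,v in((140,125),(200,126),(340,127),(405,128))])
print('tip',dep(w,274,76),'rod',[np.round(dep(w,*p),1) for p in((275,95),(274,105),(273,150))])
for n,q in(('t',(t,T(509,160))),('w3',(w3,W(379,330)))):
    print(n,tri(ray(*([q[0]]+list(q[1]))),ray(w,*V(329,137))))
e=[tri(ray(t,*T(*p)),ray(w,*q)) for p,q in(((242,75),(411,128)),((743,272),(133,124)))]
print(e,(e[0][0]+e[1][0])/2,np.degrees(np.arctan2(*(e[0][0]-e[1][0])[:2][::-1])))
P=[atz(w,*V(*p),203) for p in((245,137),(413,138))]; print('loop@203',P,np.mean(P,0),np.linalg.norm(P[0]-P[1]))
P=[atz(w,*p,126) for p in((411,128),(133,124))]; print(P,np.degrees(np.arctan2(*(P[0]-P[1])[:2][::-1])),np.linalg.norm(P[0]-P[1]),np.mean(P,0))
E
```

```text
depth loop [array([ 594.3, -312.7,  201.7]), array([ 597.4, -305.5,  203. ]), array([ 604.9, -288.8,  202.4]), array([ 608.2, -281.5,  200.9])] bar [array([ 536.6, -440.8,  122.2]), array([ 566.4, -377.2,  123.3]), array([ 634.1, -227.7,  124.3]), array([ 666.4, -157.1,  124.9])]
tip [ 561.06519116 -280.99512738  213.80119557] rod [array([ 574. , -285.6,  192.7]), array([ 581.6, -290. ,  195.4]), array([ 618.6, -307.6,  193.2])]
t (array([ 599.79945722, -298.87771975,  202.67445905]), np.float64(1.5458273925302743))
w3 (array([ 600.53774431, -298.49836814,  202.96767193]), np.float64(0.1534642824156315))
[(array([ 667.34807849, -150.99983792,  126.52384457]), np.float64(3.1151754522436637)), (array([ 531.47902138, -451.55194408,  114.25339412]), np.float64(1.2399763463359454))] [ 599.41354993 -301.275891    120.38861934] 65.67394411668937
loop@203 [array([ 591.5988089 , -318.51341483,  203.        ]), array([ 609.68127689, -278.64898013,  203.        ])] [ 600.6400429  -298.58119748  203.        ] 43.77383696905935
[array([ 669.04609507, -150.94331004,  126.        ]), array([ 532.89414533, -445.9738043 ,  126.        ])] 65.22741637541836 324.93129421544637 [ 600.9701202  -298.45855717  126.        ]
```

```bash
python3 -m crank '[-0.06,0.026,-0.03,-0.7,-0.45, -0.06,0.026,-0.05,-0.7,-0.45, -0.06,0.026,-0.08,-0.7,-0.45, -0.06,0.026,-0.11,-0.7,-0.45, -0.06,0.026,-0.14,-0.7,-0.45, -0.06,0.026,-0.165,-0.7,-0.45, -0.06,0.026,-0.18,-0.7,-0.45, -0.06,0.026,-0.183,-0.7,-0.45, -0.06,0.026,-0.183,-0.7,-0.45]' 80; python3 st.py;python3 - <<'E'
from h import *
cap('wrist','w26')
E
```

```text
t: 55.4
eef_pos: [599.8, -297.2, 153.7]
tcp_rot: [-0.685, 0.143, -0.157, 0.697]
ft_force: [0.6, 0.1, 1.0]
finger_gap: 61.5
55.4 [ 599.8 -297.2  153.7] jaw 65.5 f [0.6 0.1 1. ] gap 61.5
```

View pics/w26.png

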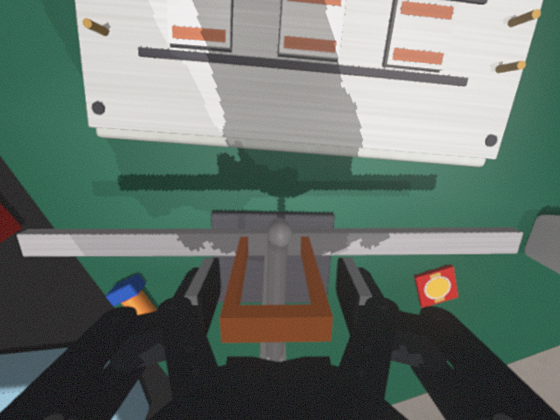

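```bash
python3 -m crank '[0,0,0,0,0.2, 0,0,0,0,0.2, 0,0,0,0,0.2, 0,0,0,0,0.2, 0,0,0,0,0.2, 0,0,0,0,0.2]' 80; python3 st.py; python3 -m crank '[0,0,0.01,0,0.2, 0,0,0.025,0,0.2, 0,0,0.04,0,0.2, 0,0,0.043,0,0.2, 0,0,0.043,0,0.2]' 80; python3 st.py;python3 - <<'E'
from h import *
cap('wrist','w27'); cap('scene','s27')
E
```

```text
t: 55.95
eef_pos: [601.9, -297.7, 157.3]
tcp_rot: [-0.685, 0.141, -0.159, 0.697]
ft_force: [-0.3, 0.7, 6.8]
finger_gap: 42.9
55.95 [ 601.9 -297.7  157.3] jaw 65.5 f [-0.3  0.7  6.8] gap 42.9
t: 56.37
eef_pos: [602.5, -297.8, 201.8]
tcp_rot: [-0.685, 0.141, -0.16, 0.697]
ft_force: [-0.1, -0.0, -4.2]
finger_gap: 43.0
56.37 [ 602.5 -297.8  201.8] jaw 65.5 f [-0.1 -0.  -4.2] gap 43.0
```

View pics/w27.png

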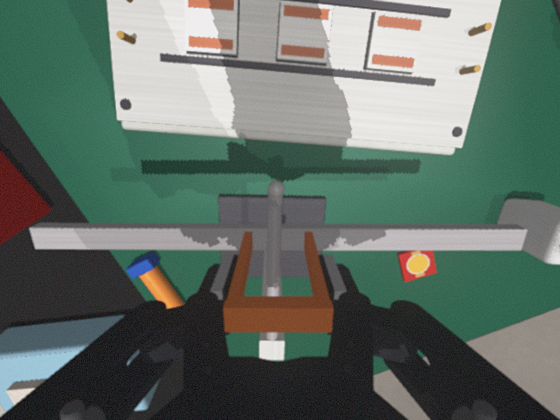

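View pics/s27.png

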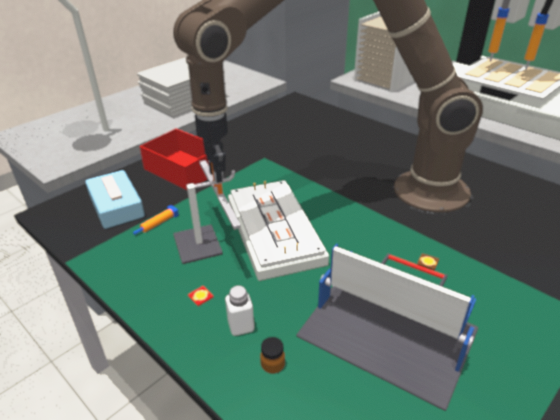

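```bash
python3 -m crank '[-0.03,0.0135,0,0,0.2, -0.06,0.027,0,0,0.2, -0.085,0.039,0,0,0.2, -0.118,0.083,0,-2,0.2, -0.1205,0.0831,0,-4.5,0.2, -0.1205,0.0831,0,-4.5,0.2, -0.1205,0.0831,0,-4.5,0.2, -0.1205,0.0831,0,-4.5,0.2]' 80; python3 st.py;python3 - <<'E'
from h import *
c=cap('wrist','w28'); cv2.imwrite('pics/w28a.png',cv2.resize(c['img'][150:350,0:560],None,fx=1.42,fy=3,interpolation=cv2.INTER_CUBIC))
E
```

```text
t: 57.13
eef_pos: [481.0, -215.1, 199.4]
tcp_rot: [-0.679, 0.168, -0.186, 0.69]
ft_force: [-0.2, 0.1, -4.1]
finger_gap: 43.0
57.13 [ 481.  -215.1  199.4] jaw 61.0 f [-0.2  0.1 -4.1] gap 43.0
```

View pics/w28.png

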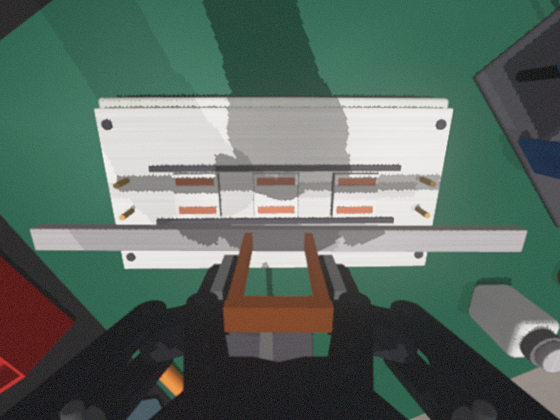

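View pics/w28a.png

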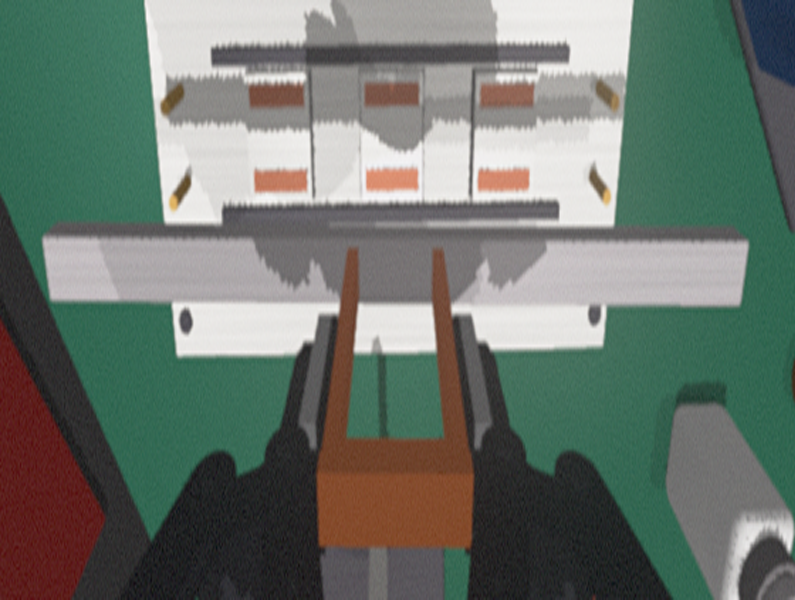

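```bash
python3 - <<'E'
from h import *
c=load('w28'); A=lambda x,y:(x*560/795,150+y/3)
zt=166.6
P=[atz(c,*A(*p),zt)[:2] for p in((45,237),(50,300),(748,240),(742,304))]
B=np.mean(P,0); L=(P[0]+P[1])/2; R=(P[2]+P[3])/2; d=R-L
print('bar',B,'len',np.linalg.norm(d),'wid',np.linalg.norm(P[0]-P[1]),'yaw',np.degrees(np.arctan2(d[1],d[0])),'depth',[dep(c,*A(*p))[2].round(1) for p in((80,270),(200,270),(600,270),(720,270))])
b=[np.mean([atz(c,*A(*p),59)[:2] for p in q],0) for q in(((276,95),(281,180)),((391,94),(391,179)),((507,95),(503,180)))]
print(b); d=b[2]-b[0]; print('row yaw',np.degrees(np.arctan2(d[1],d[0])),np.linalg.norm(d)); m=np.mean(b,0); print(m)
pin=[atz(c,*A(*p),74)[:2] for p in((166,106),(174,203),(605,198),(613,104))]; print('pins',np.round(pin,1),np.mean(pin,0))
ld=[atz(c,*A(*p),56)[:2] for p in((212,55),(568,53),(225,212),(558,209))]; print('rails',np.mean(ld,0))
r=np.array([.485,.875]);n=np.array([.875,-.485])
for q in(m,np.mean(pin,0)): print('need shift',q-B,'along',(q-B)@r,'norm',(q-B)@n)
E
```

```text
bar [ 483.67646752 -210.27053705] len 327.57742060410385 wid 15.101470934079714 yaw 60.278139395751076 depth [np.float64(163.1), np.float64(163.1), np.float64(167.1), np.float64(169.3)]
[array([ 443.19420502, -283.67028457]), array([ 481.80483438, -214.35462239]), array([ 521.98578689, -143.5663996 ])]
row yaw 60.6474823780434 160.73957806839823
[ 482.32827543 -213.86376885]
pins [[ 396.3 -336.7]
 [ 424.4 -352.6]
 [ 569.4  -92.2]
 [ 541.6  -76.6]] [ 482.94675338 -214.49489647]
rails [ 482.1725776  -213.46304377]
need shift [-1.34819209 -3.5932318 ] along -3.797950988627487 norm 0.5630493434785557
need shift [-0.72971415 -4.22435941] along -4.050225846972113 norm 1.41031443642089
```

```bash
python3 -m crank '[-0.0011,-0.0038,-0.02,0.4,0.2, -0.0011,-0.0038,-0.045,0.4,0.2, -0.0011,-0.0038,-0.063,0.4,0.2, -0.0011,-0.0038,-0.071,0.4,0.2, -0.0011,-0.0038,-0.071,0.4,0.2, -0.0011,-0.0038,-0.071,0.4,0.2]' 80; python3 st.py;python3 - <<'E'
from h import *
c=cap('wrist','w29'); cv2.imwrite('pics/w29a.png',cv2.resize(c['img'][150:350,0:560],None,fx=1.42,fy=3,interpolation=cv2.INTER_CUBIC))
E
```

```text
t: 57.68
eef_pos: [480.6, -219.1, 128.3]
tcp_rot: [-0.679, 0.166, -0.183, 0.691]
ft_force: [1.3, -0.5, -3.7]
finger_gap: 43.0
57.68 [ 480.6 -219.1  128.3] jaw 61.4 f [ 1.3 -0.5 -3.7] gap 43.0
```

View pics/w29a.png

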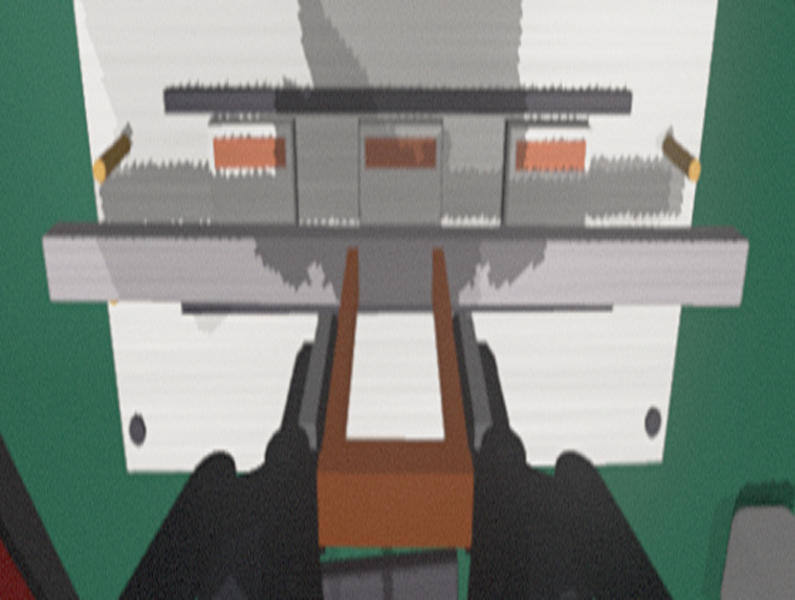

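```bash
cat > bar.py <<'E'
from h import *
def run(f,zt,bar,rear,pins):
    c=load(f); A=lambda x,y:(x*560/795,150+y/3)
    r=np.array([.4848,.8746]);n=np.array([.8746,-.4848])
    P=[atz(c,*A(*p),zt)[:2] for p in bar]; B=np.mean(P,0); d=(P[2]+P[3]-P[0]-P[1])
    print('bar',B,'yaw',np.degrees(np.arctan2(d[1],d[0])),'len',np.linalg.norm(d)/2)
    q=[atz(c,*A(*p),56)[:2] for p in rear]; d=q[1]-q[0]; m=(q[0]+q[1])/2; print('rear rail',m,'yaw',np.degrees(np.arctan2(d[1],d[0])),np.linalg.norm(d))
    print('norm bar-rail',(B-m)@n,'along',(B-m)@r)
    p=[atz(c,*A(*x),74)[:2] for x in pins]; m=np.mean(p,0); print('rear pins mid',m,'norm bar-pins',(B-m)@n,'along',(B-m)@r)
E
python3 - <<'E'
from bar import *
run('w29',95.5,((45,237),(50,300),(748,240),(742,304)),((164,98),(631,98)),((100,172),(693,171)))
# reference: rail-centre distance from w28
run('w28',166.6,((45,237),(50,300),(748,240),(742,304)),((212,55),(568,53)),((166,106),(613,104)))
c=load('w28');A=lambda x,y:(x*560/795,150+y/3);n=np.array([.8746,-.4848])
print('rail sep',[(atz(c,*A(*a),56)[:2]-atz(c,*A(*b),56)[:2])@n for a,b in(((225,212),(212,55)),((558,209),(568,53)))], 'pin sep',[(atz(c,*A(*a),74)[:2]-atz(c,*A(*b),74)[:2])@n for a,b in(((174,203),(166,106)),((605,198),(613,104)))])
E
```

```text
bar [ 483.27057738 -214.14912973] yaw 60.63631781963125 len 327.619831021541
rear rail [ 457.08980689 -200.21908934] yaw 61.08119067364289 248.93959201733156
norm bar-rail 29.65098545590954 along 0.5092242111790213
rear pins mid [ 468.95151708 -206.77603616] norm bar-pins 16.097925905717595 along 0.4933727927124793
bar [ 483.67646752 -210.27053705] yaw 60.278139395751076 len 327.57742060410385
rear rail [ 457.82930512 -200.47619575] yaw 60.924524374026326 247.9077008675463
norm bar-rail 27.354224898241505 along 3.9645734269367456
rear pins mid [ 468.96681687 -206.62425337] norm bar-pins 14.632778794066267 along 3.9421989277140033
rail sep [np.float64(54.8953765943864), np.float64(55.4512235275109)] pin sep [np.float64(32.25029151715148), np.float64(31.91986945990226)]
```

```bash
python3 -m crank '[-0.0009,0.0003,-0.008,0.4,0.2, -0.0009,0.0003,-0.016,0.4,0.2, -0.0009,0.0003,-0.021,0.4,0.2, -0.0009,0.0003,-0.021,0.4,0.2, -0.0009,0.0003,-0.021,0.4,0.2]' 80; python3 st.py;python3 - <<'E'
from h import *
c=cap('wrist','w30'); cv2.imwrite('pics/w30a.png',cv2.resize(c['img'][150:350,0:560],None,fx=1.42,fy=3,interpolation=cv2.INTER_CUBIC))
E
```

```text
t: 58.15
eef_pos: [479.8, -218.8, 107.7]
tcp_rot: [-0.68, 0.164, -0.181, 0.692]
ft_force: [-0.2, -0.1, -3.8]
finger_gap: 43.2
58.15 [ 479.8 -218.8  107.7] jaw 61.8 f [-0.2 -0.1 -3.8] gap 43.2
```

View pics/w30a.png

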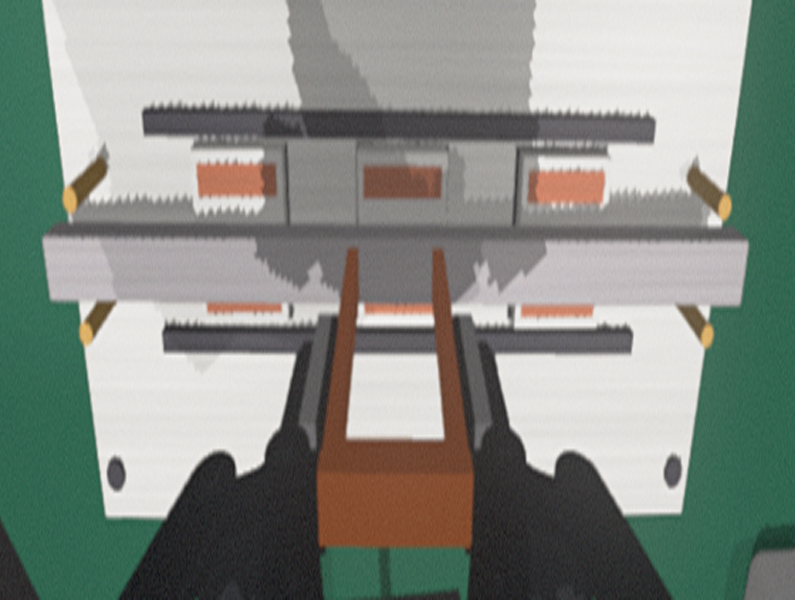

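```bash
python3 -m crank '[0,0,-0.003,0,0.2, 0,0,-0.006,0,0.2, 0,0,-0.0065,0,0.2, 0,0,-0.0065,0,0.2]' 80; python3 st.py
```

```text
t: 58.53
eef_pos: [481.8, -218.9, 103.5]
tcp_rot: [-0.68, 0.162, -0.182, 0.691]
ft_force: [-1.5, 3.8, 12.9]
finger_gap: 42.8
58.53 [ 481.8 -218.9  103.5] jaw 61.8 f [-1.5  3.8 12.9] gap 42.8
```

```bash
python3 -m crank '[0,0,0.003,0,0.2, -0.0018,0,0.003,0,0.2, -0.0018,0,0.003,0,0.2]' 80; python3 st.py
```

```text
t: 58.78
eef_pos: [479.7, -218.9, 106.6]
tcp_rot: [-0.68, 0.162, -0.182, 0.691]
ft_force: [0.2, -0.5, -3.0]
finger_gap: 43.4
58.78 [ 479.7 -218.9  106.6] jaw 61.8 f [ 0.2 -0.5 -3. ] gap 43.4
```

```bash
python3 -m crank '[0,0,-0.001,-0.3,0.2, 0,0,-0.002,-0.3,0.2, 0,0,-0.0028,-0.3,0.2, 0,0,-0.0028,-0.3,0.2]' 80; python3 st.py
```

```text
t: 59.12
eef_pos: [479.5, -219.0, 103.8]
tcp_rot: [-0.68, 0.164, -0.184, 0.691]
ft_force: [-1.9, 0.8, 1.9]
finger_gap: 42.7
59.12 [ 479.5 -219.   103.8] jaw 61.5 f [-1.9  0.8  1.9] gap 42.7
```

```bash
python3 -m crank '[0,0,-0.0005,0,0, 0,0,-0.0005,0,-0.1, 0,0,-0.0005,0,-0.3, 0,0,-0.0005,0,-0.45, 0,0,0,0,-0.45, 0,0,0,0,-0.45, 0,0,0.03,0,-0.45, 0,0,0.07,0,-0.45, 0,0,0.11,0,-0.45, 0,0,0.15,0,-0.45, 0,0,0.17,0,-0.45, 0,0,0.17,0,-0.45]' 40; python3 st.py;python3 - <<'E'
from h import *
c=cap('wrist','w31'); cv2.imwrite('pics/w31a.png',cv2.resize(c['img'][120:300,80:480],None,fx=2,fy=3.3,interpolation=cv2.INTER_CUBIC)); cap('scene','s31')
E
```

```text
t: 60.12
eef_pos: [481.9, -219.6, 279.2]
tcp_rot: [-0.681, 0.161, -0.187, 0.69]
ft_force: [-0.0, -0.1, 0.9]
finger_gap: 62.1
60.12 [ 481.9 -219.6  279.2] jaw 61.5 f [-0.  -0.1  0.9] gap 62.1
```

View pics/w31a.png

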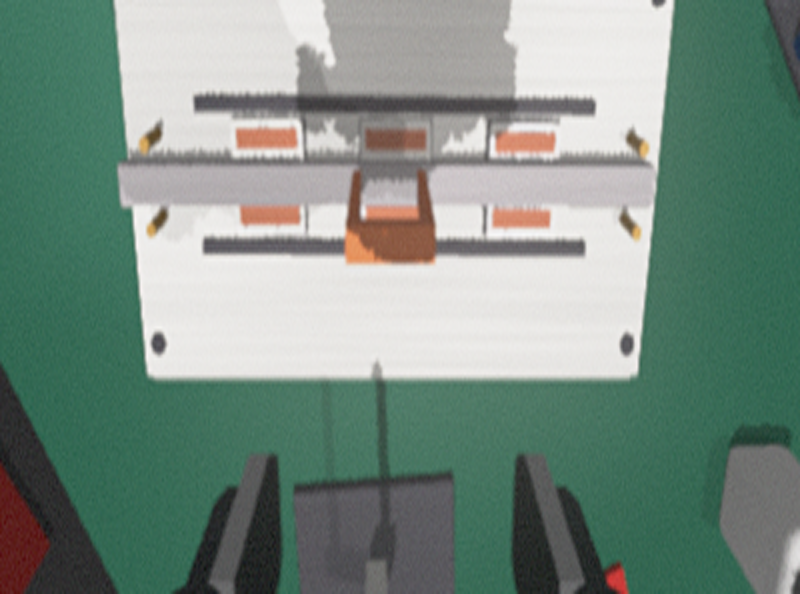

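```bash
python3 - <<'E'
from h import *
c=load('w31'); A=lambda x,y:(80+x/2,120+y/3.3)
print('bar z',[dep(c,*A(x,185)).round(1).tolist() for x in(150,250,330,470,550,630)])
P=[atz(c,*A(*p),69)[:2] for p in((121,162),(123,207),(656,162),(653,205))]; B=np.mean(P,0); d=P[2]+P[3]-P[0]-P[1]; print('bar',B,np.degrees(np.arctan2(d[1],d[0])))
p=[atz(c,*A(*x),74)[:2] for x in((145,143),(153,230),(632,232),(643,148))]; m=np.mean(p,0); print('pins',np.round(p,1),m)
n=np.array([.8746,-.4848]);r=np.array([.4848,.8746]); print('norm',(B-m)@n,'along',(B-m)@r)
for a,b in(((267,138),(270,215)),((526,142),(521,218))):
    q=np.mean([atz(c,*A(*x),59)[:2] for x in(a,b)],0); print('board',q,(q-m)@r,(q-m)@n)
E
python3 -m crank '[-0.05,0.3,0.1,0,-0.45, -0.05,0.3,0.1,0,-0.45, -0.05,0.3,0.1,0,-0.45, -0.05,0.3,0.1,0,-0.45, -0.05,0.3,0.1,0,-0.45, -0.05,0.3,0.1,0,-0.45, -0.05,0.3,0.1,0,-0.45, -0.05,0.3,0.1,0,-0.45, -0.05,0.3,0.1,0,-0.45, -0.05,0.3,0.1,0,-0.45]'
python3 - <<'E'
from h import *
c=cap('top','t32'); cv2.imwrite('pics/t32a.png',cv2.resize(c['img'][160:320,240:420],None,fx=4.4,fy=3.7,interpolation=cv2.INTER_CUBIC)); cap('scene','s32')
E
```

```text
bar z [[410.3, -345.5, 69.3], [439.8, -292.6, 68.2], [463.4, -249.8, 67.6], [504.8, -174.1, 68.1], [528.4, -130.6, 69.1], [552.7, -86.4, 68.4]]
bar [ 480.69747772 -216.66085709] 61.318023495757174
pins [[ 396.4 -336.7]
 [ 425.  -351.9]
 [ 568.1  -93.3]
 [ 541.2  -76. ]] [ 482.65847751 -214.47509496]
norm -0.6554329341902294 along -2.862360254237249
board [ 443.60132106 -283.61667358] -79.40613410511645 -0.6395517187883646
board [ 522.08322394 -143.3130038 ] 81.35148199597981 -0.018498569051762462
t: 61.05
eef_pos: [429.2, 81.9, 373.7]
tcp_rot: [-0.681, 0.163, -0.183, 0.69]
ft_force: [0.6, -0.9, -0.8]
finger_gap: 61.9
```

View pics/t32a.png

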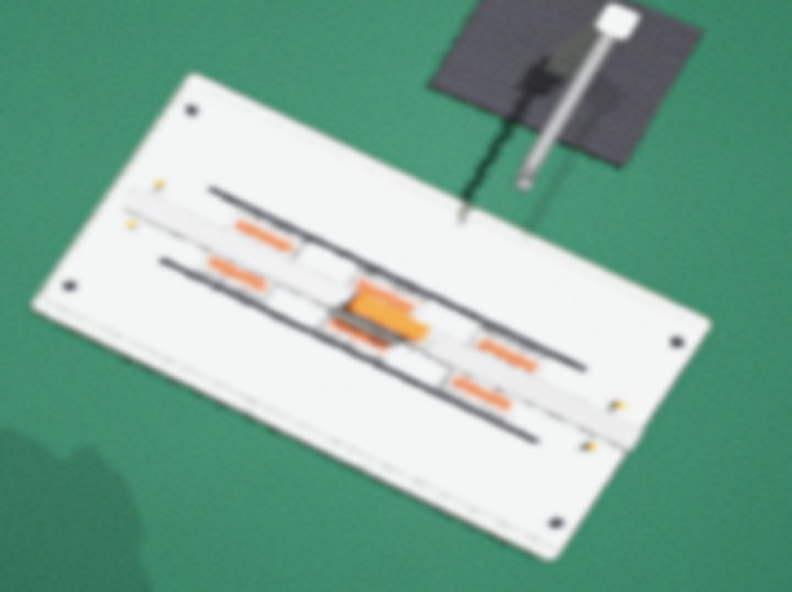

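View pics/s32.png

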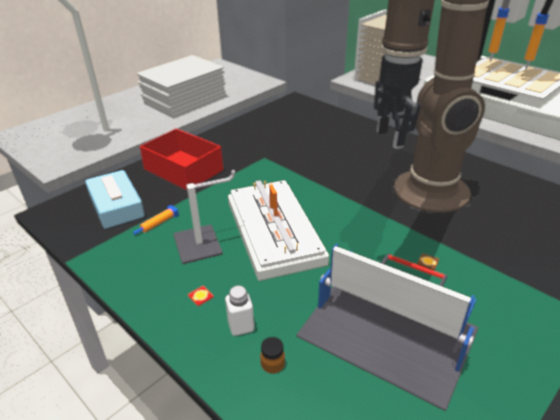

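View pics/t32.png

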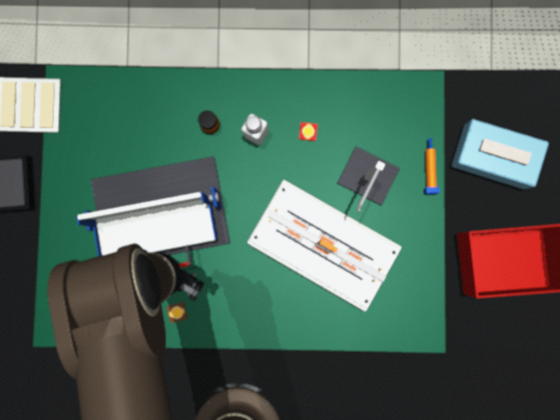

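```bash
python3 - <<'E'
from h import *
print(robot.close_job()); print(sensors.get_state()['t'])
E
```

```text
the job is handed in; nothing more can be done
None
the job is handed in; nothing more can be done
```

The job is done and handed in at about 61 s of the 210 s allowed. All three boards are back on the carrier, back face up, with the hold-down bar lying across them. No verdict was reported.

**What I did**
- I swung the tray home from about 0.73 rad and laid the three boards in it, front face up.
- I swung it to the far stop, where pictures showed all three on the other deck with their copper strips up, then back to about 1.57 rad.
- I put one board on each pad, swung the empty tray home, lifted the bar off the hook and laid it between the guide pins.

**What needed mending**
- **Displaced board:** with the unloading deck level, the middle board was found about 55 mm from the lip, in the corner. I dragged it clear before picking it up.
- **Re-grips:** one grip on a board slid over its top and another held too high. I repeated both, lower down.

**Last checks**

| Item | Result |
|---|---|
| Pad 1 and pad 2 boards | within about 1 mm of the pad centre |
| Pad 3 board | 0.5 to 1.4 mm off along the row; my three readings disagreed that much |
| Bar height | top at 68–69 mm along its whole length, so it lies flat |
| Bar position | about 0.7 mm off the row's middle line and 3 mm off centre lengthwise |
| Bar angle | 61.3° against the row's 61° |
| Tray | loading deck level by depth, at 80 mm |
| Bottle, jar, syringe and both look-alikes | look unmoved in the final picture |

I measured the pad 2 board just before the bar went on. The bar's loop hid it in the final close view, so I rechecked it only by eye in the overhead picture.

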